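# Find the work lamp with the free hatch and load its cell

## Task

Swing the hatches of both work lamps fully open and leave both standing open, feeling each hinge on the way: one swings freely, the other binds. The binding lamp stays open and empty; into the lamp with the free hatch fit the cell from the tray, flat end against the spring and nub end on the flat contact, lying fully home, and then shut that hatch fully. Leave the other things on the bench where they are.

Things in the scene. Friction and masses are not known exactly. Their poses are not given: they have to be found in the camera images.
- lamp_one: a cordless work lamp, one of two alike, held fast to the bench by its magnetic foot. Grey tub 104 x 60 mm, ledges 27 mm high; round black head 62 mm high, 88 to 124 mm along +x. Origin: centre of the tub's underside, z up, +x towards the head (away from the robot). The hatch's hinge line, parallel to y, lies 46 mm along +x and 29 mm up.
- lamp_two: a cordless work lamp, one of two alike, held fast to the bench by its magnetic foot. Grey tub 104 x 60 mm, ledges 27 mm high; round black head 62 mm high, 88 to 124 mm along +x. Origin: centre of the tub's underside, z up, +x towards the head (away from the robot). The hatch's hinge line, parallel to y, lies 46 mm along +x and 29 mm up.
- hatch_one (a joint): angle (rad) of the black clamshell hatch of lamp_one, 92 x 62 x 33 mm, hinged at the head end: 0 shut, grows as its loop end rises, 1.75 at the open stop, just past upright. Stays where it is left. One lamp's hinge swings freely (1 N or less at the loop), the other's binds all the way (4 to 5 N there); they look alike, either may be the free one.
- loop_one (a point): middle of the round cross bar (10 mm thick, 50 mm clear between the arms, parallel to the hinge) of the steel hanging loop on the free end of the hatch of lamp_one; moves with it. The bar's axis is 40 mm off the hatch's end wall; shut, it lies 90 mm to the -x side of the lamp's origin, 44 mm up, so 136 mm from the hinge line and 15 mm above it. Pinched, it can turn between the fingers.
- bay_one (a point): middle of a fully seated cell in the open-topped bay of lamp_one: over the lamp's origin, 39 mm up, axes as the lamp. Cell lies along x on the floor (22 mm up), centred by two 3 mm ribs; the tub's side ledges are 27 mm up. A fixed flat contact (26 mm wide, top 41 mm up) faces it 31 mm to +x; the coil is at -x. The 61 mm cell only goes in with the coil pushed back.
- coil_one (a point): centre of the face of the coil spring contact of lamp_one (26 mm disc facing +x, moves with it). Relaxed it is 22 mm to the -x side of the bay's middle, 39 mm above the bench; it gives 12 mm towards -x, 2 N at first touch, about 5.5 N with the cell seated. The wall behind it is 54 mm high, 39 to 47 mm to the -x side.
- hatch_two (a joint): angle (rad) of the black clamshell hatch of lamp_two, 92 x 62 x 33 mm, hinged at the head end: 0 shut, grows as its loop end rises, 1.75 at the open stop, just past upright. Stays where it is left. One lamp's hinge swings freely (1 N or less at the loop), the other's binds all the way (4 to 5 N there); they look alike, either may be the free one.
- loop_two (a point): middle of the round cross bar (10 mm thick, 50 mm clear between the arms, parallel to the hinge) of the steel hanging loop on the free end of the hatch of lamp_two; moves with it. The bar's axis is 40 mm off the hatch's end wall; shut, it lies 90 mm to the -x side of the lamp's origin, 44 mm up, so 136 mm from the hinge line and 15 mm above it. Pinched, it can turn between the fingers.
- bay_two (a point): middle of a fully seated cell in the open-topped bay of lamp_two: over the lamp's origin, 39 mm up, axes as the lamp. Cell lies along x on the floor (22 mm up), centred by two 3 mm ribs; the tub's side ledges are 27 mm up. A fixed flat contact (26 mm wide, top 41 mm up) faces it 31 mm to +x; the coil is at -x. The 61 mm cell only goes in with the coil pushed back.
- coil_two (a point): centre of the face of the coil spring contact of lamp_two (26 mm disc facing +x, moves with it). Relaxed it is 22 mm to the -x side of the bay's middle, 39 mm above the bench; it gives 12 mm towards -x, 2 N at first touch, about 5.5 N with the cell seated. The wall behind it is 54 mm high, 39 to 47 mm to the -x side.
- cell: the only cell: a D-size dry cell, white with a steel band near the nub, 34 mm diameter, 61 mm long, 140 g, lying in the middle channel of the tray. Origin at the middle of its axis; its x axis runs along it towards the nub (10 mm diameter, 3 mm long, counted in the 61 mm); the other end is flat. It may roll about its x axis.
- cell_nub (a point): centre of the cell's nub end face, 30.5 mm from the cell's origin along its x axis
- tray: fixed black tray, base 80 x 124 x 4 mm, with three channels 36 mm wide along its x between 4 mm dividers 46 mm long that stand 34 mm above the bench so only the cell's ends, 7 mm beyond the dividers, can be gripped. End lips 7 mm high, 36 mm from the middle. Origin: centre of its underside. The cell lies with its axis 21 mm above the bench.
- mat: fixed ribbed black rubber mat 120 x 90 mm, 6 mm high over its ribs, which run along its x every 14 mm (middle one through its centre). A cell laid along the ribs between two of them (7 mm beside the centre line) does not roll; its axis is then about 22 mm above the bench. Origin: centre of its underside.
- tape: a brown cardboard reel 84 mm across, 24 mm high; not part of the job. Origin: centre of its underside (of its length, for a lying tool).
- spray: a metal spray can 64 mm across, 190 mm high; not part of the job. Origin: centre of its underside (of its length, for a lying tool).
- wrench: a steel wrench 170 mm long, lying; not part of the job. Origin: centre of its underside (of its length, for a lying tool).
- offcut: a wooden offcut 150 x 38 x 30 mm; not part of the job. Origin: centre of its underside (of its length, for a lying tool).
- jar: a clear jar 72 mm across, 85 mm high; not part of the job. Origin: centre of its underside (of its length, for a lying tool).
- socket: a steel wrench socket 28 mm across, 36 mm high, standing; not part of the job. Origin: centre of its underside (of its length, for a lying tool).
- carton_small: a closed brown carton 110 x 90 x 55 mm; not part of the job. Origin: centre of its underside (of its length, for a lying tool).
Things that resemble listed ones, but are neither listed nor needed, are in the scene too. Leave any blue look-alike of the lamp_two alone.

How it is judged:
By the outcome, as a careful person would: the job done as asked, in the order asked, and still so for the second after the job is handed in, with the robot touching nothing.
It also fails if it takes over 72 s, if anything falls off the work surface, if the arm or the gripper's body presses on something with over 40 N, if the wrist force passes 120 N, or if a joint passes its speed limit or range.

## Robot

A 6-joint arm with a two-finger parallel gripper is mounted at the origin on the work surface. World frame = base frame: x ahead of the robot, y to its left, z up, the work surface at z = 0. Lengths are in mm, angles in degrees, forces in N, time in s.
With the tool pointing down it reaches from about 300 to 850 mm from the base axis. Payload 4.2 kg.
Tool frame: the origin (TCP) lies midway between the tips of the shut fingers; the grasp point (between the pads) lies env.grip_depth behind it (env.grip_depth is the distance from the TCP to the grasp point, in mm); z points along the fingers, y is the direction in which the jaws open and shut (so a half turn about z gives the same grasp; the last joint's range is limited). The gripper opens to 91 mm and grips with 3 to 60 N. Pads are 32 mm wide; open, the fingers measure 118 mm over their backs; the gripper's body (76 mm by 178 mm) begins 60 mm behind the grasp point.
Start: joints at [74.026, 18.312, 89.639, -0, 72.044, -1.146], TCP at [147.156, 555.867, 213.976] pointing down, gripper open.
Joint ranges: [-177.97, 177.97], [-48.28, 115.42], [12.27, 149.76], [-77.06, 257.06], [2.81, 150.46], [-146.56, 146.56]. Speed limits (degrees/s): [147.25, 147.25, 180, 180, 180, 180].

## Interface

Orientations are given as [roll, pitch, yaw] about the fixed x, y, z axes, in that order (R = Rz(yaw) Ry(pitch) Rx(roll)).
In Python, from workcell import env, cams, spotter gives the robot as it stands.
- The arm moves only by the tool apply_moves, never from a script. Its argument "plan" is a list of rows, each an object with "jaw": the closure, from 0 (fully open) to 1 (shut); "delta_pos": the shift along the tool's x, y, z in mm, a list of three; "spin": the turn about the tool's z in rad. In form: [{"jaw": jaw, "delta_pos": [dx, dy, dz], "spin": spin}, ...]. A call has exactly 8 rows; each row is the pose to reach, as a shift and turn from the pose measured when the call began, along the tool's axes at that moment; what a row does not reach only later rows make up. A row lasts 1/8 s, in which the tool goes at most 62.5 mm and 10.7 degrees, less where a joint would pass 70% of its speed; a pose out of reach is approached as far as the arm can. A call with a gripper value outside its range is refused whole. The fingers move at their own pace and stop on an object; "squeeze" is the grip in N (left out, the last holds). Time passes only in rows, so rows that repeat a pose let the fingers close, or fill a call up. It gives the time, the measured TCP pose, the force and the opening at its end, in the units of the state.
- env.state(): the state, without advancing time (a new reading comes with each control period).
- cams.grab_frame(name): name is "scene" or "top"; returns the picture (400x640x3 uint8, red, green, blue); there is no depth.
- cams.calibration(name): a dict with "camera_matrix" (3x3 intrinsics, pixels), "rvec" (rotation vector, rad) and "tvec" (3), from world to camera coordinates, as OpenCV has them. Camera axes: x right, y down, z forward; pixel columns grow to the right and rows downward; lengths in mm; the calibration is good to about 2 mm. A picture is of the moment at which its call begins. calibration takes no time and is no camera call.
- env.job_done(): hands the job in, once; it reports no verdict.
Trained networks look in the newest picture that a camera, given by its name, has taken for a name from the list of things; names that differ only in an ending like _2 or _b are one class to them, and where a whole thing is asked for, a point or a joint stands for the part that bears it (a point fixed in the world has none). Each returns a list of dicts, best first, with "confidence" (0 to 1); they miss things now and then, are a little off and sometimes report something else, mostly with a low value. They report only what shows in the picture. A call takes as long as a camera call. They do not tell look-alikes from the thing itself.
- spotter.masks_of(camera, target): "region" (400x640 bool, what is visible of it) and "extent" ([left, top, right, bottom] in pixels, round what is visible of it).
The state is a dict: "time_s": time; "qpos": joint angles; "qvel": joint speeds; "effort": joint torques, N m; "ee_pos": TCP position; "ee_rot": TCP orientation; "force": force on the tool from outside, world axes, zero at the start; "torque": the same for the moment, N m; "gripper_width": finger opening in mm.
Only numpy, scipy, OpenCV 4.12 (cv2) and the standard library are available. Lean on these libraries where they do the work, as an engineer would, in place of code of your own. Each camera call takes 0.05 s, during which the arm holds its last target.

## Working session

There is one attempt and no reset: what is moved stays moved. The work goes in short steps, Python scripts to look and compute and a tool call to move; the robot and the scene stay as the last step left them, time stands still between calls to the robot, and variables do not carry over. Pictures are saved under pics/ and viewed, and the job is handed in when it is done.

Besides the shell and the picture viewer there is one more tool, called after "Emit:" by a JSON object that holds its "api" and its "payload". apply_moves: Moves the arm, as the interface text tells. Its arguments: {"type":"object","properties":{"plan":{"type":"array"},"squeeze":{"type":"number"}},"required":["plan"]}

```bash
ls; mkdir -p pics; python3 - <<'E'
from workcell import env,cams,spotter
import cv2
print(env.grip_depth, env.state())
for n in("scene","top"):
    im=cams.grab_frame(n); cv2.imwrite(f"pics/{n}0.png",cv2.cvtColor(im,cv2.COLOR_RGB2BGR))
    print(n,cams.calibration(n))
E
```

```text
pics
18.8 {'time_s': 0.0, 'qpos': array([ 7.40246192e+01,  1.83519357e+01,  8.97081119e+01,  1.06996609e-05,
        7.20417063e+01, -1.14595697e+00]), 'qvel': array([ 0.08218986, -0.04168539,  0.07342917, -0.06304862,  0.00657441,
       -0.00638814]), 'effort': array([ 3.08652190e-03, -4.12452614e+01, -2.31975532e+01,  7.29665207e-02,
        4.57868027e-02, -1.59408901e-04]), 'ee_pos': array([147.02652187, 555.35949844, 213.10575535]), 'ee_rot': array([-1.79898267e+02, -2.04518427e-03,  1.65170571e+02]), 'force': array([ 0.15080423, -0.49962187,  0.38407687]), 'torque': array([-0.02164412, -0.00382268,  0.00983332]), 'gripper_width': 91.49929846995727}
scene {'camera_matrix': array([[448.30390944,   0.        , 325.93345341],
       [  0.        , 448.30390944, 199.22105549],
       [  0.        ,   0.        ,   1.        ]]), 'rvec': array([ 1.34596303,  2.13917371, -0.98432754]), 'tvec': array([ 159.49421456, -272.76683335, 1754.62689664])}
top {'camera_matrix': array([[480.61265405,   0.        , 316.71129305],
       [  0.        , 480.61265405, 202.10597988],
       [  0.        ,   0.        ,   1.        ]]), 'rvec': array([ 2.14598878, -2.13550524,  0.15778091]), 'tvec': array([  61.38799189,  474.97537624, 1440.30977891])}
```

View pics/scene0.png

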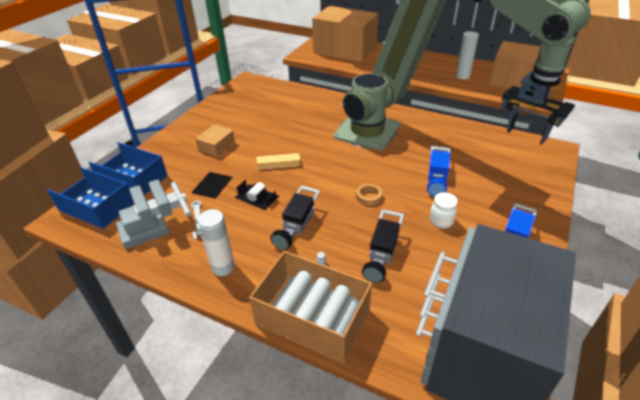

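View pics/top0.png

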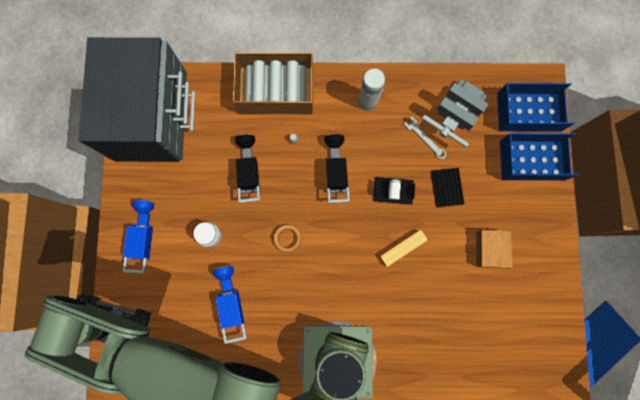

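The two grey/black lamps are at top (247,172) and (337,170). The blue look-alikes at (138,235) and (228,305) must be left alone. The tray with the cell is at (395,190) and the mat at (447,187). Next I'll measure.

```bash
cat > h.py <<'E'
import numpy as np, cv2
from scipy.spatial.transform import Rotation as Ro
from workcell import env,cams,spotter
C={n:cams.calibration(n) for n in("scene","top")}
def proj(n,P):
    c=C[n]; return cv2.projectPoints(np.array(P,float).reshape(-1,1,3),c["rvec"],c["tvec"],c["camera_matrix"],None)[0].reshape(-1,2)
def back(n,uv,z):
    c=C[n];R=cv2.Rodrigues(c["rvec"])[0];o=-R.T@c["tvec"]
    uv=np.array(uv,float).reshape(-1,2)
    d=(np.linalg.inv(c["camera_matrix"])@np.c_[uv,np.ones(len(uv))].T).T@R
    return o+d*((z-o[2])/d[:,2])[:,None]
def save(n,f,box=None,k=1,pts=None):
    im=cv2.cvtColor(cams.grab_frame(n),cv2.COLOR_RGB2BGR)
    if box: l,t,r,b=box; im=im[t:b,l:r]
    else: l=t=0
    im=cv2.resize(im,None,fx=k,fy=k,interpolation=cv2.INTER_CUBIC)
    if pts is not None:
        for p in proj(n,pts): cv2.circle(im,(int((p[0]-l+.5)*k),int((p[1]-t+.5)*k)),2,(0,0,255),-1)
    cv2.imwrite("pics/"+f,im)
E
python3 - <<'E'
from h import *
cams.grab_frame("top");cams.grab_frame("scene")
for cam in("top","scene"):
  for t in("lamp_one","hatch_one","loop_one","cell","tray","mat"):
    for m in spotter.masks_of(cam,t):
        ys,xs=np.nonzero(m["region"]);u=(xs.mean(),ys.mean())
        print(cam,t,round(m["confidence"],2),m["extent"],np.round(u,1),len(xs),np.round(back(cam,u,{"lamp_one":35,"hatch_one":50,"loop_one":44,"cell":21,"tray":10,"mat":5}[t])[0][:2],1))
save("top","t1.png",(215,120,475,220),3)
E
```

```text
top lamp_one 0.93 [325.6, 131.0, 349.5, 204.6] [335.7 169.1] 1235 [578.8   5.3]
top hatch_one 0.65 [326.2, 161.8, 349.0, 203.2] [336.7 178. ] 792 [547.7   2.6]
top hatch_one 0.55 [286.8, 134.4, 296.4, 146.3] [293.1 139.2] 71 [669.7 138. ]
top loop_one 0.9 [328.1, 157.9, 350.3, 205.0] [336.5 177.7] 770 [549.9   3.1]
top cell 0.72 [391.2, 174.9, 400.8, 197.9] [393.8 188.9] 209 [ 519.6 -176. ]
top cell 0.68 [405.7, 117.7, 448.9, 164.5] [424.5 138.1] 363 [ 683.6 -276.4]
top tray 0.83 [375.1, 174.4, 416.3, 201.9] [393.4 191.2] 735 [ 514.3 -176.5]
top mat 0.65 [234.8, 134.6, 259.6, 204.8] [246.7 169.6] 1254 [582.6 286.4]
top mat 0.59 [325.3, 138.0, 352.5, 204.4] [336.1 171. ] 1126 [579.5   2.9]
scene lamp_one 0.74 [270.1, 189.0, 316.7, 248.6] [293.2 219.4] 1365 [598.4   7.7]
scene hatch_one 0.96 [280.2, 185.3, 320.5, 227.6] [298.9 207.2] 802 [558.2   5.8]
scene loop_one 0.68 [280.7, 188.8, 321.3, 230.1] [298.4 207.4] 825 [553.6   1.4]
scene cell 0.73 [247.5, 186.0, 262.9, 201.9] [254.3 192.1] 144 [ 527.7 -176.6]
scene cell 0.21 [197.0, 124.8, 239.0, 159.4] [214.5 140.4] 889 [ 337.6 -476. ]
scene cell 0.16 [362.0, 210.1, 403.8, 283.9] [381.7 247.3] 1514 [579.2 279.8]
scene tray 0.97 [236.9, 182.5, 280.7, 209.5] [255.4 196.4] 557 [ 533.9 -169.9]
scene mat 0.59 [190.4, 171.8, 229.0, 199.2] [210.8 185.2] 600 [ 544. -341.]
scene mat 0.42 [370.6, 213.5, 403.2, 256.3] [385.  234.7] 915 [513.9 266.5]
```

View pics/t1.png

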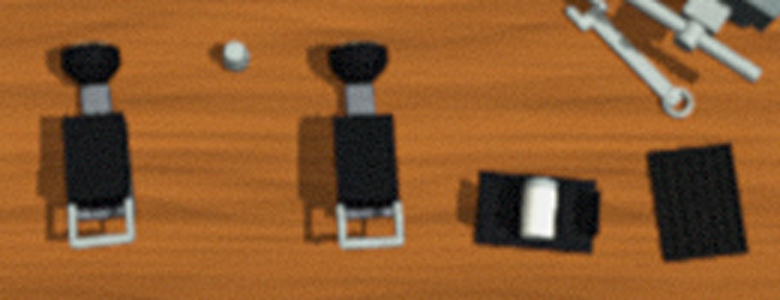

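```bash
python3 - <<'E'
from h import *
save("top","t2.png",(225,125,355,215),6)
save("top","t3.png",(370,165,420,210),12)
save("scene","s3.png",(225,165,295,220),10)
save("scene","s2.png",(265,180,410,290),5)
E
```

```text
(no output)
```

View pics/t2.png

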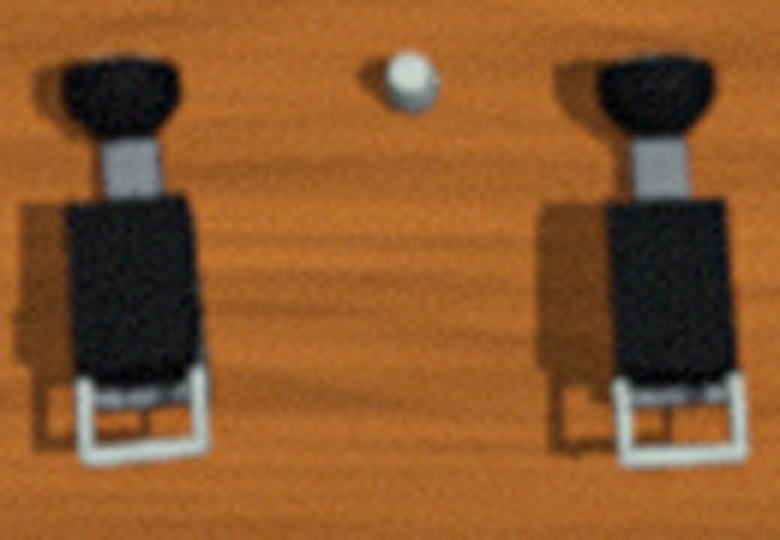

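View pics/t3.png

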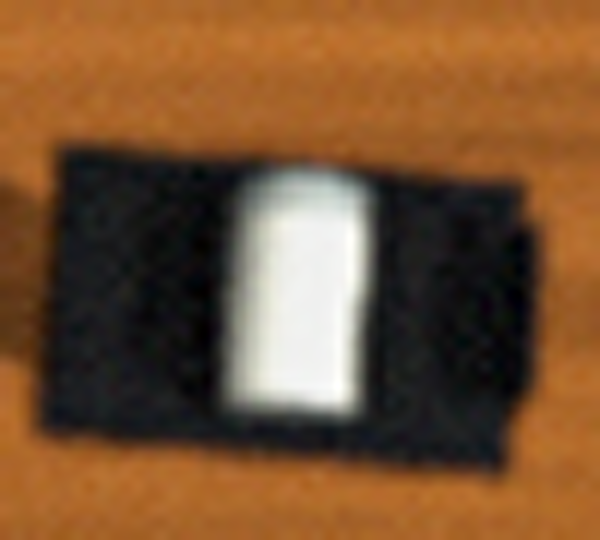

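View pics/s3.png

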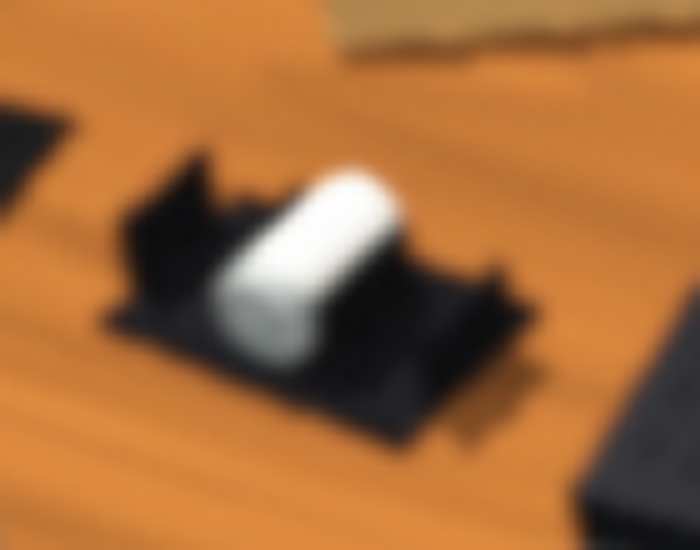

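View pics/s2.png

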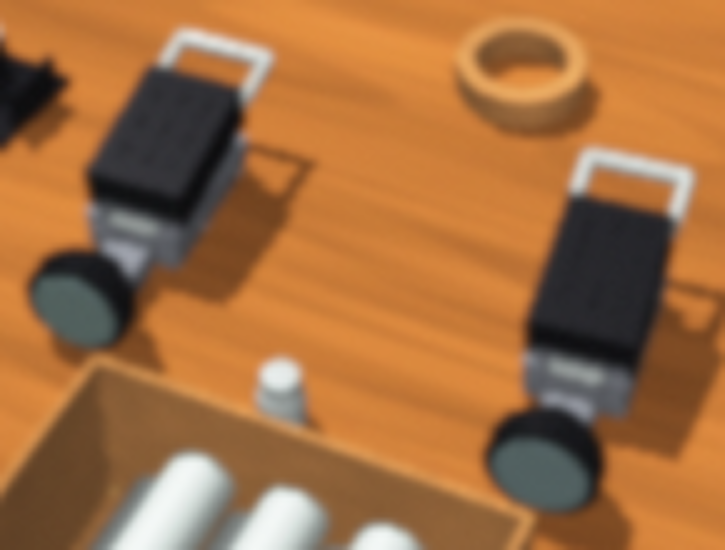

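```bash
cat > fit.py <<'E'
from h import *
from scipy.optimize import minimize
from scipy.spatial import ConvexHull
def hullmask(n,P,s=4,off=(0,0),shape=None):
    uv=(proj(n,P)-off+.5)*s
    m=np.zeros((shape[0]*s,shape[1]*s),np.uint8)
    cv2.fillConvexPoly(m,cv2.convexHull(np.round(uv*16).astype(np.int32)),255,shift=4)
    return cv2.resize(m,(shape[1],shape[0]),interpolation=cv2.INTER_AREA)/255.
def box(x0,x1,y0,y1,z0,z1): return np.array([[x,y,z] for x in(x0,x1) for y in(y0,y1) for z in(z0,z1)],float)
def tf(p,P):
    c,s=np.cos(p[2]),np.sin(p[2]); return P@np.array([[c,s,0],[-s,c,0],[0,0,1]])+[p[0],p[1],0]
E
python3 - <<'E'
from fit import *
ims={n:cv2.GaussianBlur(cams.grab_frame(n),(0,0),.5).astype(float) for n in("top","scene")}
# bar bright mask backprojection
for name,(x,y) in {"L":(583,286),"R":(580,4)}.items():
  for n in ims:
    im=ims[n]; sat=im.max(2)-im.min(2); 
    uv=proj(n,tf((x,y,0),box(-110,-70,-50,50,44,44)));l,t=np.floor(uv.min(0)).astype(int);r,b=np.ceil(uv.max(0)).astype(int)
    m=((im.min(2)>120)&(sat<60))[t:b,l:r]; ys,xs=np.nonzero(m)
    P=back(n,np.c_[xs+l,ys+t],44)
    print(name,n,len(xs),P[:,:2].min(0).round(1),P[:,:2].max(0).round(1))
    # bar: lowest x per y bin
    sel=P[np.abs(P[:,1]-np.median(P[:,1]))<24]
    print('  yc',(P[:,1].min()+P[:,1].max())/2)
    ybins=np.round(sel[:,1]/4)
    q=np.array([[sel[ybins==k,1].mean(),sel[ybins==k,0].min(),sel[ybins==k,0].max()] for k in np.unique(ybins)])
    lo=np.polyfit(q[:,0],(q[:,1]),1);print('  slope',lo, 'xmin mid',np.polyval(lo,(P[:,1].min()+P[:,1].max())/2))
E
```

```text
L top 126 [472.7 240.3] [516.5 305.5]
  yc 272.93352581687236
  slope [-1.34913987e-01  5.12641206e+02] xmin mid 475.81865600952233
L scene 92 [446.6 232.8] [494.3 302.7]
  yc 267.7414976200673
  slope [8.79206939e-02 4.31926290e+02] xmin mid 455.4663087251028
R top 120 [474. -35.] [511.5  32.3]
  yc -1.3582761662721765
  slope [-8.20775489e-02  4.75054001e+02] xmin mid 475.1654845761085
R scene 99 [454.1 -41.4] [499.6  27.8]
  yc -6.819729639928397
  slope [-6.99554118e-02  4.56652104e+02] xmin mid 457.1291807144385
```

```bash
python3 - <<'E'
from fit import *
ims={n:cv2.GaussianBlur(cams.grab_frame(n),(0,0),.5).astype(float) for n in("top","scene")}
def cost(p,n,ret=False):
    im=ims[n]; H=box(-50,42,-31,31,27,60)
    uv0=proj(n,tf(p0,box(-70,60,-50,50,20,70)));l,t=np.floor(uv0.min(0)).astype(int);r,b=np.ceil(uv0.max(0)).astype(int)
    dark=np.clip((75-im.max(2)[t:b,l:r])/30,0,1)  # dark
    m=hullmask(n,tf(p,H),4,(l,t),dark.shape)
    return np.abs(m-dark).sum()
for name,p0 in {"L":(565,279,.1),"R":(565,2,.05)}.items():
  for cs in (["top"],["scene"],["top","scene"]):
    best=min((minimize(lambda p:sum(cost((p[0],p[1],p[2]/50),n) for n in cs),[p0[0]+dx,p0[1]+dy,p0[2]*50],method="Nelder-Mead",options=dict(initial_simplex=[[p0[0]+dx,p0[1]+dy,p0[2]*50],[p0[0]+dx+10,p0[1]+dy,p0[2]*50],[p0[0]+dx,p0[1]+dy+10,p0[2]*50],[p0[0]+dx,p0[1]+dy,p0[2]*50+5]])) for dx in(-10,10) for dy in(-8,8)),key=lambda r:r.fun)
    print(name,cs,best.x.round(1),best.x[2]/50*57.3,best.fun)
# overlay
def ov(n,p,f,bx,k):
    im=cv2.cvtColor(ims[n].astype(np.uint8),cv2.COLOR_RGB2BGR);l,t,r,b=bx
    im=cv2.resize(im[t:b,l:r],None,fx=k,fy=k,interpolation=cv2.INTER_CUBIC)
    for q in p:
      for P in (tf(q,box(-50,42,-31,31,27,60)),tf(q,np.array([[-90,-30,44],[-90,0,44],[-90,30,44.]])),tf(q,np.array([[88,0,62],[124,0,62.]]))):
        for u in proj(n,P): cv2.circle(im,(int((u[0]-l+.5)*k),int((u[1]-t+.5)*k)),2,(0,0,255),-1)
    cv2.imwrite("pics/"+f,im)
P=[(566,280,.12),(566,2,.05)]
ov("top",P,"o1.png",(225,125,355,215),6); ov("scene",P,"o2.png",(265,180,410,290),5)
E
```

```text
L ['top'] [565.7 280.4   4.7] 5.404885267056168 51.46078431372549
L ['scene'] [559.8 279.4  11. ] 12.643009122737494 103.37058823529412
L ['top', 'scene'] [564.2 280.6   7. ] 8.025029794041567 202.93725490196076
R ['top'] [566.7   5.    1. ] 1.1005017724877184 56.55882352941177
R ['scene'] [564.8   5.3  11. ] 12.597313977234785 275.84705882352944
R ['top', 'scene'] [566.8   5.3   4.9] 5.632738634380887 360.3627450980392
```

View pics/o1.png

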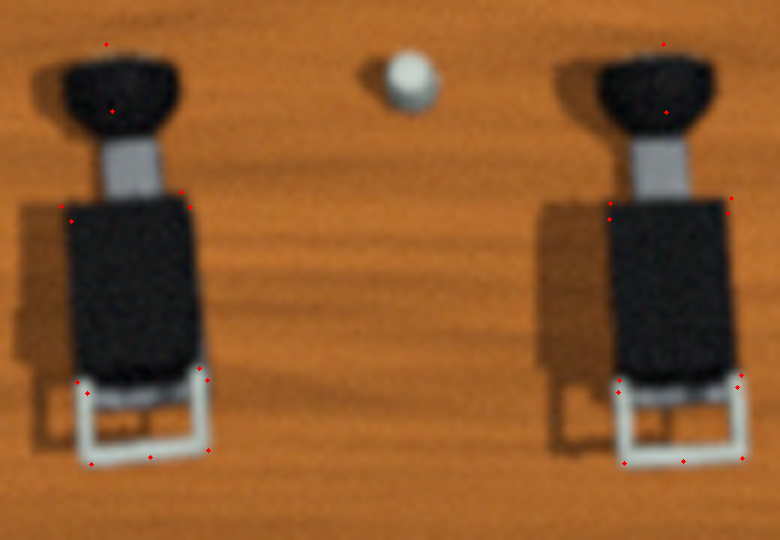

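View pics/o2.png

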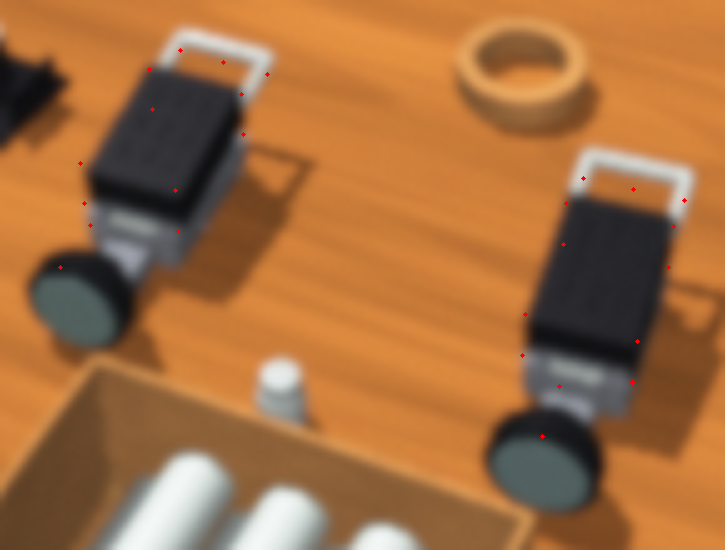

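```bash
python3 - <<'E'
from fit import *
print(env.state()["time_s"])
print(proj("scene",[[476,5,44],[476,5,54],[466,5,44],[476,15,44]]).round(1))
ims={n:cams.grab_frame(n).astype(float) for n in("top","scene")}
for n,bx in {"top":(425,160,470,212),"scene":(185,165,236,205)}.items():
    l,t,r,b=bx; m=(ims[n].max(2)[t:b,l:r]<80).astype(np.uint8)
    k,lab,st,ce=cv2.connectedComponentsWithStats(m)
    i=1+st[1:,4].argmax(); print(n,st[i],back(n,ce[i]+[l,t],4)[0].round(1))
    ys,xs=np.nonzero(lab==i); P=back(n,np.c_[xs+l,ys+t],5)[:,:2].astype(np.float32)
    print(cv2.minAreaRect(P))
save("top","g1.png",None,1); 
E
```

```text
1.25
[[311.3 192.6]
 [311.2 190.2]
 [312.8 190.7]
 [314.2 193.5]]
top [   6    8   33   39 1041] [ 529.3 -346.     4. ]
((529.4950561523438, -345.3598937988281), (117.16255187988281, 89.92945098876953), 6.649217128753662)
scene [  8   8  38  25 543] [ 540.  -340.5    4. ]
((538.9852905273438, -340.182373046875), (112.52076721191406, 86.3734359741211), 6.93148136138916)
```

```bash
python3 - <<'E'
from fit import *
o=np.array([225,125]);s=6
px=lambda q:np.array(q,float)/s+o-.5
for nm,bar,hd,nk,hat in (("L",[(84,460),(207,447)],[(63,85),(181,85)],[(101,150),(161,150)],[(66,207),(187,199)]),("R",[(624,461),(744,457)],[(598,88),(715,88)],[(630,150),(688,150)],[(608,202),(724,201)])):
    B=back("top",[px(q) for q in bar],44)[:,:2]; Hd=back("top",[px(q) for q in hd],40)[:,:2].mean(0); N=back("top",[px(q) for q in nk],25)[:,:2].mean(0)
    Ht=back("top",[px(q) for q in hat],60)[:,:2]
    b=B.mean(0); f=lambda d:np.degrees(np.arctan2(d[1],d[0]))
    print(nm,"bar",b.round(1),"w",np.linalg.norm(B[0]-B[1]).round(1),"yaw bar",f(B[0]-B[1])-90,"yaw bar-head",f(Hd-b),"bar-neck",f(N-b),"hatchedge",Ht.mean(0).round(1),f(Ht[0]-Ht[1])-90,"bar-hatch",f(Ht.mean(0)-b),np.linalg.norm(Ht.mean(0)-b))
E
```

```text
L bar [478.8 271.6] w 63.0 yaw bar 6.379885437792652 yaw bar-head 5.2792619144660105 bar-neck 5.12074842422541 hatchedge [605.8 282.4] 4.1264583052472545 bar-hatch 4.855564789748306 127.47632815293942
R bar [477.2  -2.9] w 61.2 yaw bar 2.1948763640674116 yaw bar-head 4.0363585384041825 bar-neck 4.13282486796894 hatchedge [607.7   6.7] 0.7492619070979885 bar-hatch 4.22020392671384 130.90485475393828
```

```bash
cat >> h.py <<'E'
def rel(P,yaw=None,st=None):
    """world TCP targets -> tool deltas, spin"""
    st=st or env.state(); R=Ro.from_euler("xyz",st["ee_rot"],degrees=True)
    P=np.array(P,float).reshape(-1,3)
    d=R.inv().apply(P-st["ee_pos"])
    sp=None
    if yaw is not None:
        sp=-np.radians((yaw-st["ee_rot"][2]+180)%360-180)
    return d.round(1),sp
E
python3 -c "
from h import *
print(rel([[478.8,271.6,150],[478.8,271.6,100]],95.2))"
```

```text
(array([[-393.4, -189.9,   63.9],
       [-393.4, -190. ,  113.9]]), np.float64(1.2212670596454356))
```

Emit:
{"api": "apply_moves", "payload": {"plan": [{"jaw":0.65,"delta_pos":[-50,-24,0],"spin":0.17},{"jaw":0.65,"delta_pos":[-105,-50,10],"spin":0.35},{"jaw":0.65,"delta_pos":[-160,-77,20],"spin":0.53},{"jaw":0.65,"delta_pos":[-215,-104,30],"spin":0.71},{"jaw":0.65,"delta_pos":[-270,-130,40],"spin":0.88},{"jaw":0.65,"delta_pos":[-325,-157,50],"spin":1.06},{"jaw":0.65,"delta_pos":[-380,-183,64],"spin":1.221},{"jaw":0.65,"delta_pos":[-393.4,-189.9,64],"spin":1.221}], "squeeze": 25}}

```text
time_s: 2.4
ee_pos: [480.6, 269.1, 148.8]
ee_rot: [-179.9, 0.1, 95.0]
force: [-0.3, -0.6, 0.4]
gripper_width: 31.6
```

```bash
python3 - <<'E'
from h import *
st=env.state();p=st["ee_pos"];print(p,st["ee_rot"][2])
y=np.radians(st["ee_rot"][2]);ty=np.array([np.sin(y),-np.cos(y),0])
w=st["gripper_width"]/2
pts=[p,p+ty*w,p-ty*w]
save("top","c1.png",(215,150,285,230),9,pts)
save("scene","c2.png",(340,110,450,220),6,pts)
E
```

```text
[480.56815305 269.05150889 148.84852621] 94.98283368515555
```

View pics/c1.png

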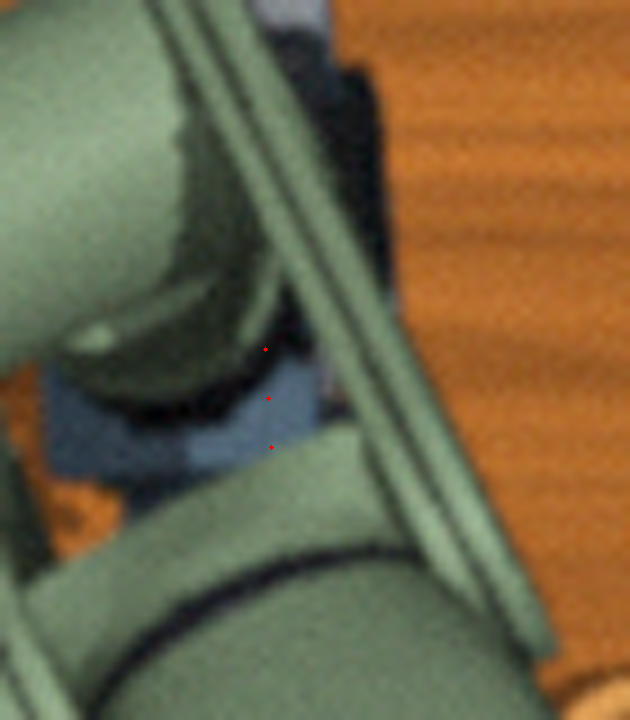

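View pics/c2.png

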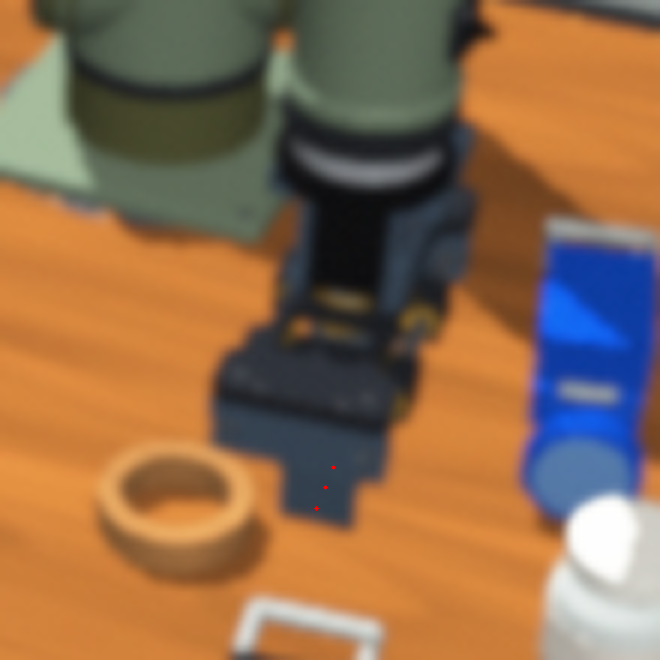

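```bash
python3 - <<'E'
from h import *
b=np.array([[318,617]])/6+[340,110]-.5
for z in(34,44,54): print(back("scene",b,z).round(1))
print(proj("scene",[[478.8,271.6,44]])*1)
E
```

```text
[[443.9 262.3  34. ]]
[[454.5 265.2  44. ]]
[[465.1 268.1  54. ]]
[[391.7505722  218.07749117]]
```

```bash
python3 - <<'E'
from h import *
for n in C:
    R=cv2.Rodrigues(C[n]["rvec"])[0];print(n,"cam",(-R.T@C[n]["tvec"]).round(0))
px=lambda q:np.array(q,float)/6+[225,125]-.5
# top view: L,R
for z,q in ((27,(142,405)),(27,(683,403)),(60,(127,203)),(60,(666,201)),(20,(132,138)),(20,(660,138)),(31,(122,55)),(31,(657,55))): print(z,q,back("top",px(q),z).round(1))
# scene: hatch near edge bottom, tub bottom
ps=lambda q:np.array(q,float)/5+[265,180]-.5
for z,q in ((0,(578,412)),(27,(580,362)),(60,(585,345)),(60,(585,330)),(60,(623,203)),(44,(638,163)),(54,(638,163)),(64,(638,163)),(0,(543,510)),(31,(542,473))): print("s",z,q,back("scene",ps(q),z).round(1))
E
```

```text
scene cam [1412.  529.  951.]
top cam [ 252.   57. 1496.]
27 (142, 405) [[506.8 276.6  27. ]]
27 (683, 403) [[509.1  -3.1  27. ]]
60 (127, 203) [[605.8 282.1  60. ]]
60 (666, 201) [[608.    6.7  60. ]]
20 (132, 138) [[650.8 286.7  20. ]]
20 (660, 138) [[652.    8.5  20. ]]
31 (122, 55) [[692.7 291.5  31. ]]
31 (657, 55) [[693.8  10.4  31. ]]
s 0 (578, 412) [[613.8 289.8  -0. ]]
s 27 (580, 362) [[602.2 284.7  27. ]]
s 60 (585, 345) [[618.5 291.4  60. ]]
s 60 (585, 330) [[608.3 287.6  60. ]]
s 60 (623, 203) [[506.4 272.1  60. ]]
s 44 (638, 163) [[454.  263.8  44. ]]
s 54 (638, 163) [[464.6 266.7  54. ]]
s 64 (638, 163) [[475.2 269.7  64. ]]
s 0 (543, 510) [[685.8 297.3   0. ]]
s 31 (542, 473) [[687.  295.5  31. ]]
```

```bash
python3 -c "
from h import *
print(rel([[475.5,270.5,100],[475.5,270.5,47]],95.2))
ps=lambda q:np.array(q,float)/5+[265,180]-.5
px=lambda q:np.array(q,float)/6+[225,125]-.5
for z in (44,54,64): print(back('scene',ps((222,46)),z).round(1),back('top',px((684,459)),z).round(1))
"
```

```text
(array([[ 1.000e-01, -4.200e+00,  4.980e+01],
       [ 1.000e-01, -4.200e+00,  1.028e+02]]), np.float64(-0.0013760214842337135))
[[462.3 -10.8  44. ]] [[477.2  -2.9  44. ]]
[[472.8  -4.9  54. ]] [[475.6  -2.5  54. ]]
[[483.2   1.1  64. ]] [[474.1  -2.1  64. ]]
```

Emit:
{"api": "apply_moves", "payload": {"plan": [{"jaw":0.65,"delta_pos":[0,-4,35],"spin":0},{"jaw":0.65,"delta_pos":[0,-4,70],"spin":0},{"jaw":0.65,"delta_pos":[0,-4,102],"spin":0},{"jaw":0.65,"delta_pos":[0,-4,102],"spin":0},{"jaw":1,"delta_pos":[0,-4,102],"spin":0},{"jaw":1,"delta_pos":[0,-4,102],"spin":0},{"jaw":1,"delta_pos":[0,-4,102],"spin":0},{"jaw":1,"delta_pos":[0,-4,102],"spin":0}]}}

```text
time_s: 3.5
ee_pos: [477.1, 271.3, 49.2]
ee_rot: [179.8, -0.1, 95.2]
force: [2.1, 1.7, 4.6]
gripper_width: 9.2
```

```bash
python3 - <<'E'
from h import *
save("scene","c3.png",(340,130,450,240),6)
E
```

```text
(no output)
```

View pics/c3.png

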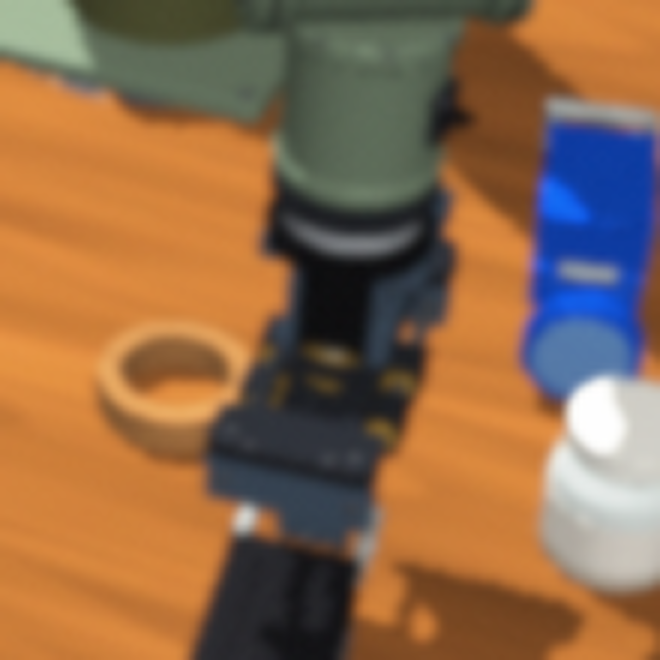

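```bash
cat >> h.py <<'E'
def arc(c,h,a0,a1,n=8,R=136.8):
    """bar now at angle from (c,h) rel hinge; give tool dy,dz for rows from a0->a1 deg rotation of hatch from now"""
    al=np.degrees(np.arctan2(h,c))
    out=[]
    for a in np.linspace(a0,a1,n+1)[1:]:
        t=np.radians(al-a); out.append((R*np.cos(t)-R*np.cos(np.radians(al)), -(R*np.sin(t)-R*np.sin(np.radians(al)))))
    return np.round(out,1)
E
python3 -c "
from h import *
print(arc(-132.2,35,0,42,8))"
```

```text
[[  3.8 -12. ]
 [  8.6 -23.5]
 [ 14.5 -34.6]
 [ 21.3 -45.1]
 [ 29.1 -54.9]
 [ 37.8 -63.9]
 [ 47.2 -72.2]
 [ 57.4 -79.5]]
```

Emit:
{"api": "apply_moves", "payload": {"plan": [{"jaw":1,"delta_pos":[0,3.8,-12],"spin":0},{"jaw":1,"delta_pos":[0,8.6,-23.5],"spin":0},{"jaw":1,"delta_pos":[0,14.5,-34.6],"spin":0},{"jaw":1,"delta_pos":[0,21.3,-45.1],"spin":0},{"jaw":1,"delta_pos":[0,29.1,-54.9],"spin":0},{"jaw":1,"delta_pos":[0,37.8,-63.9],"spin":0},{"jaw":1,"delta_pos":[0,47.2,-72.2],"spin":0},{"jaw":1,"delta_pos":[0,57.4,-79.5],"spin":0}]}}

```text
time_s: 4.55
ee_pos: [531.6, 277.2, 128.4]
ee_rot: [-179.8, -0.2, 95.1]
force: [-2.8, 6.0, -6.6]
gripper_width: 9.5
```

```bash
python3 - <<'E'
from h import *
st=env.state();print(st["ee_pos"],st["force"],st["gripper_width"])
save("scene","c4.png",(340,90,450,270),4)
st=env.state();print(st["ee_pos"],st["force"],st["gripper_width"])
E
```

```text
[531.58375776 277.18844333 128.35948356] [-2.78986712  5.98767211 -6.61063078] 9.536093288507347
[533.19588797 277.44207955 129.46181714] [-2.8481424   5.46067207 -3.01839437] 9.2285771974936
```

View pics/c4.png

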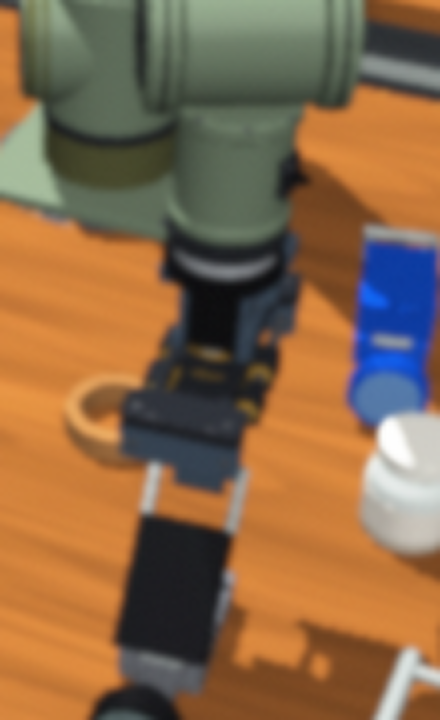

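```bash
python3 -c "
from h import *
print(arc(-74.9,114.5,0,52,8))"
```

```text
[[ 13.4  -7.7]
 [ 27.7 -13.9]
 [ 42.5 -18.4]
 [ 57.8 -21.2]
 [ 73.2 -22.3]
 [ 88.7 -21.6]
 [104.1 -19.2]
 [119.  -15. ]]
```

Emit:
{"api": "apply_moves", "payload": {"plan": [{"jaw":1,"delta_pos":[1,13.4,-7.7],"spin":0},{"jaw":1,"delta_pos":[2,27.7,-13.9],"spin":0},{"jaw":1,"delta_pos":[2,42.5,-18.4],"spin":0},{"jaw":1,"delta_pos":[2,57.8,-21.2],"spin":0},{"jaw":1,"delta_pos":[2,73.2,-22.3],"spin":0},{"jaw":1,"delta_pos":[2,88.7,-21.6],"spin":0},{"jaw":1,"delta_pos":[2,104,-19.2],"spin":0},{"jaw":1,"delta_pos":[2,119,-15],"spin":0}]}}

```text
time_s: 5.6
ee_pos: [647.7, 289.9, 146.0]
ee_rot: [-179.4, -0.3, 95.1]
force: [-30.1, -1.1, 30.1]
gripper_width: 9.7
```

```bash
python3 - <<'E'
from h import *
save("scene","c5.png",(340,90,450,270),4)
st=env.state();print(st["ee_pos"],st["force"],st["gripper_width"])
E
```

```text
[647.01469758 289.6941361  146.07062821] [-11.79521911   0.54802481   7.36093195] 9.657151916325002
```

View pics/c5.png

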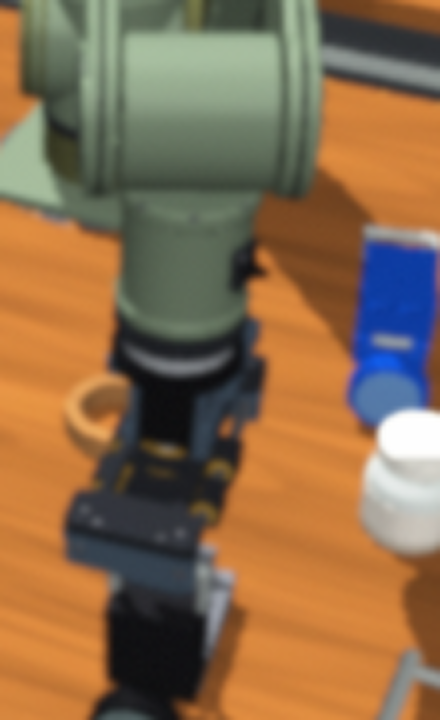

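```bash
python3 -c "
from h import *
print(rel([[475,-2.7,200],[475,-2.7,39]],94.1))"
```

```text
(array([[-275.9, -197.9,  -52.3],
       [-276.6, -195.6,  108.7]]), np.float64(0.01662359637162157))
```

Emit:
{"api": "apply_moves", "payload": {"plan": [{"jaw":0.6,"delta_pos":[0,0,0],"spin":0},{"jaw":0.6,"delta_pos":[0,0,0],"spin":0},{"jaw":0.6,"delta_pos":[0,0,0],"spin":0},{"jaw":0.6,"delta_pos":[0,0,-25],"spin":0},{"jaw":0.6,"delta_pos":[0,0,-55],"spin":0},{"jaw":0.6,"delta_pos":[-45,-20,-65],"spin":0},{"jaw":0.6,"delta_pos":[-95,-45,-65],"spin":0},{"jaw":0.6,"delta_pos":[-145,-80,-65],"spin":0}]}}

```text
time_s: 6.65
ee_pos: [580.7, 136.3, 211.6]
ee_rot: [-179.2, -0.2, 95.1]
force: [0.8, -0.4, 1.1]
gripper_width: 36.5
```

```bash
python3 - <<'E'
from h import *
save("scene","c6.png",(300,120,430,300),4)
print(rel([[475,-2.7,150],[475,-2.7,39]],94.1))
st=env.state();print(st["ee_pos"],st["force"],st["gripper_width"])
E
```

```text
(array([[-123.5, -109.5,   64. ],
       [-123.3, -107.1,  175. ]]), np.float64(0.013862750654732353))
[574.91532226 129.87749847 211.37533871] [-5.65724397 -4.80800857 -1.23037332] 36.48598785189737
```

View pics/c6.png

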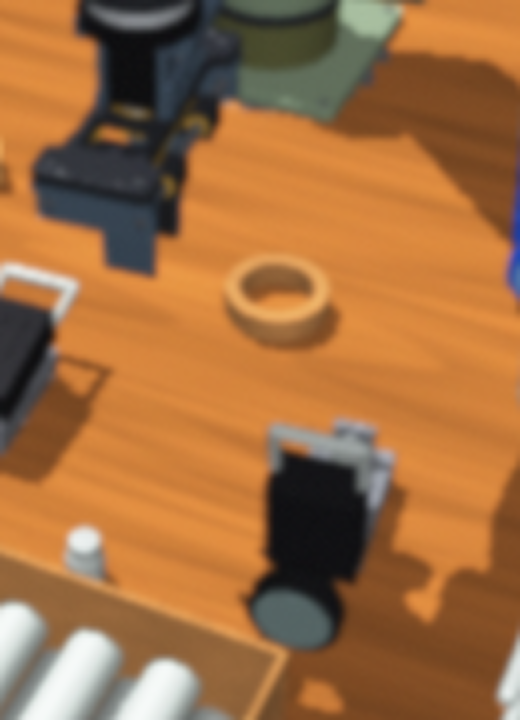

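Emit:
{"api": "apply_moves", "payload": {"plan": [{"jaw":0.65,"delta_pos":[-45,-40,20],"spin":0.014},{"jaw":0.65,"delta_pos":[-85,-78,40],"spin":0.014},{"jaw":0.65,"delta_pos":[-123.4,-108.5,64],"spin":0.014},{"jaw":0.65,"delta_pos":[-123.4,-108.5,100],"spin":0.014},{"jaw":0.65,"delta_pos":[-123.4,-107.2,130],"spin":0.014},{"jaw":0.65,"delta_pos":[-123.4,-107.2,160],"spin":0.014},{"jaw":0.65,"delta_pos":[-123.4,-107.2,173],"spin":0.014},{"jaw":0.65,"delta_pos":[-123.4,-107.2,173],"spin":0.014}]}}

```text
time_s: 7.7
ee_pos: [474.8, -2.8, 40.6]
ee_rot: [-178.7, 0.1, 94.1]
force: [-0.6, -0.1, 0.1]
gripper_width: 31.9
```

```bash
python3 - <<'E'
from h import *
save("scene","c7.png",(260,120,360,240),5)
st=env.state();print(st["ee_pos"],st["force"],st["gripper_width"])
E
```

```text
[475.46597467  -2.82423825  41.38880693] [-0.06501248 -0.64647794  0.51398566] 32.19128261689517
```

View pics/c7.png

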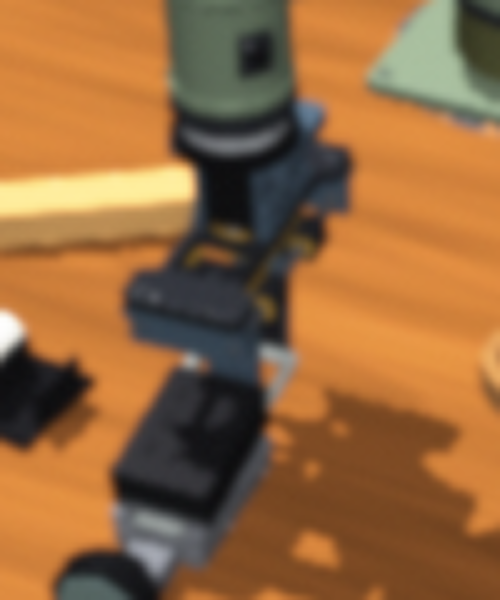

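Emit:
{"api": "apply_moves", "payload": {"plan": [{"jaw":1,"delta_pos":[0,0,0],"spin":0},{"jaw":1,"delta_pos":[0,0,0],"spin":0},{"jaw":1,"delta_pos":[0,0,0],"spin":0},{"jaw":1,"delta_pos":[0,0,0],"spin":0},{"jaw":1,"delta_pos":[0,1.4,-6],"spin":0},{"jaw":1,"delta_pos":[0,3,-12],"spin":0},{"jaw":1,"delta_pos":[0,5,-18],"spin":0},{"jaw":1,"delta_pos":[0,7.2,-24],"spin":0}]}}

```text
time_s: 8.75
ee_pos: [485.2, -2.2, 65.5]
ee_rot: [-179.0, 0.1, 94.1]
force: [7.3, 0.3, -5.7]
gripper_width: 9.2
```

```bash
python3 - <<'E'
from h import *
print(arc(-133.8,28.5,0,10,1),arc(-126.8,52,0,40,8))
save("scene","c8.png",(260,120,360,240),5)
st=env.state();print(st["ee_pos"],st["force"],st["gripper_width"])
E
```

```text
[[  7.  -22.8]] [[  5.  -10.8]
 [ 10.9 -21.2]
 [ 17.7 -31. ]
 [ 25.4 -40.2]
 [ 33.8 -48.6]
 [ 42.9 -56.3]
 [ 52.7 -63.2]
 [ 63.  -69.2]]
[485.48301165  -2.24010927  66.13246509] [ 5.4472961  -0.68859715 -3.12697777] 9.303752767993084
```

View pics/c8.png

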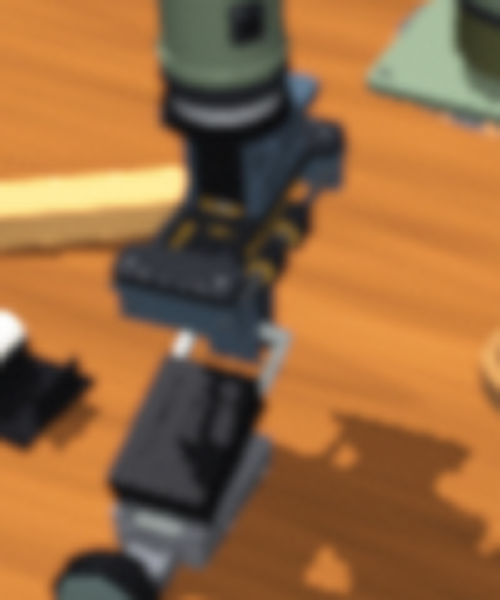

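Emit:
{"api": "apply_moves", "payload": {"plan": [{"jaw":1,"delta_pos":[0,7,-10.8],"spin":0},{"jaw":1,"delta_pos":[0,13,-21.2],"spin":0},{"jaw":1,"delta_pos":[0,20,-31],"spin":0},{"jaw":1,"delta_pos":[0,27.5,-40.2],"spin":0},{"jaw":1,"delta_pos":[0,36,-48.6],"spin":0},{"jaw":1,"delta_pos":[0,45,-56.3],"spin":0},{"jaw":1,"delta_pos":[0,54.7,-63.2],"spin":0},{"jaw":1,"delta_pos":[0,65,-69.2],"spin":0}]}}

```text
time_s: 9.8
ee_pos: [551.0, 2.0, 135.4]
ee_rot: [-179.0, 0.2, 94.1]
force: [-4.2, -3.4, 3.4]
gripper_width: 9.4
```

```bash
python3 - <<'E'
from h import *
save("scene","c9.png",(260,120,360,240),5)
st=env.state();print(st["ee_pos"],st["force"],st["gripper_width"])
# bar after: hinge approx at 608.5 axis
c=(st["ee_pos"][0]-608.5)/np.cos(np.radians(4.1)); h=np.sqrt(136.8**2-c*c)
al=np.degrees(np.arctan2(h,c)); print(c,h,al, arc(c,h,0,al-73.4+3,8))
E
```

```text
[553.19894529   2.10079791 136.34301501] [-3.94176951 -2.54341478  9.54868465] 9.348619266748178
-55.44294523776103 125.06126428020242 113.90896834685431 [[ 12.1  -4.7]
 [ 24.6  -8.2]
 [ 37.4 -10.5]
 [ 50.3 -11.6]
 [ 63.3 -11.5]
 [ 76.2 -10.2]
 [ 88.9  -7.6]
 [101.3  -3.8]]
```

View pics/c9.png

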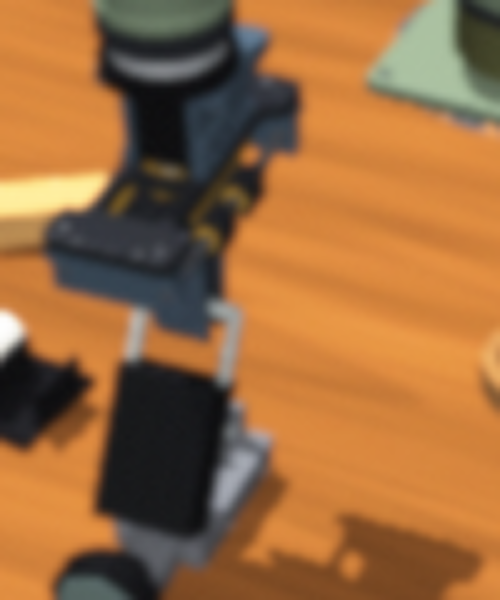

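Emit:
{"api": "apply_moves", "payload": {"plan": [{"jaw":1,"delta_pos":[0,10,-6.5],"spin":0},{"jaw":1,"delta_pos":[0,20,-9],"spin":0},{"jaw":1,"delta_pos":[0,29,-11],"spin":0},{"jaw":1,"delta_pos":[0,37.4,-12.5],"spin":0},{"jaw":1,"delta_pos":[0,44,-13.2],"spin":0},{"jaw":1,"delta_pos":[0,50,-13.5],"spin":0},{"jaw":1,"delta_pos":[0,55,-13.6],"spin":0},{"jaw":1,"delta_pos":[0,60,-13.6],"spin":0}]}}

```text
time_s: 10.85
ee_pos: [613.8, 6.0, 149.6]
ee_rot: [-179.2, 0.3, 94.1]
force: [-1.6, -4.7, 4.1]
gripper_width: 9.3
```

```bash
python3 - <<'E'
from h import *
save("top","c10.png",(310,120,430,220),5)
st=env.state();print(st["ee_pos"],st["force"],st["gripper_width"])
E
```

```text
[614.53669458   6.03779017 149.49621135] [ 0.0663008  -4.54710548  3.28395631] 9.050396934866237
```

Emit:
{"api": "apply_moves", "payload": {"plan": [{"jaw":1,"delta_pos":[0,8,0.5],"spin":0},{"jaw":1,"delta_pos":[0,16,1.5],"spin":0},{"jaw":1,"delta_pos":[0,24,3],"spin":0},{"jaw":1,"delta_pos":[0,30,4.5],"spin":0},{"jaw":1,"delta_pos":[0,35,6],"spin":0},{"jaw":1,"delta_pos":[0,39,7],"spin":0},{"jaw":1,"delta_pos":[0,39,7],"spin":0},{"jaw":1,"delta_pos":[0,39,7],"spin":0}]}}

```text
time_s: 11.9
ee_pos: [649.2, 8.2, 142.9]
ee_rot: [-178.7, 0.3, 94.1]
force: [-11.8, -5.9, 12.2]
gripper_width: 9.5
```

```bash
python3 - <<'E'
from h import *
st=env.state();print(st["ee_pos"],st["ee_rot"],st["force"],st["gripper_width"])
E
```

```text
[649.2200366    8.24283435 142.92990471] [-178.74273062    0.29106693   94.08700004] [-11.8143233   -5.91917423  12.19877125] 9.47659404793645
```

Emit:
{"api": "apply_moves", "payload": {"plan": [{"jaw":0.6,"delta_pos":[0,-3,0],"spin":0},{"jaw":0.6,"delta_pos":[0,-3,0],"spin":0},{"jaw":0.4,"delta_pos":[0,-3,0],"spin":0},{"jaw":0.0,"delta_pos":[0,-3,-30],"spin":0},{"jaw":0.0,"delta_pos":[0,-3,-60],"spin":0},{"jaw":0.0,"delta_pos":[-50,-30,-60],"spin":0.05},{"jaw":0.0,"delta_pos":[-100,-65,-60],"spin":0.1},{"jaw":0.0,"delta_pos":[-150,-100,-60],"spin":0.14}]}}

```text
time_s: 12.9
ee_pos: [561.2, -149.0, 205.7]
ee_rot: [-178.9, 0.4, 86.1]
force: [0.2, -0.0, 0.7]
gripper_width: 86.7
```

```bash
python3 - <<'E'
from h import *
px=lambda q:np.array(q,float)/12+[370,165]-.5
T=back("top",[px(q) for q in((60,148),(522,185),(500,465),(40,432))],4);print(T.round(1),T.mean(0).round(1))
f=lambda a,b:np.degrees(np.arctan2(b[1]-a[1],b[0]-a[0]));print(f(T[3],T[0]),f(T[2],T[1]),f(T[1],T[0])-90,f(T[2],T[3])-90)
E_=back("top",[px(q) for q in((302,172),(292,412))],30);print(E_.round(1),f(E_[1],E_[0]))
save("scene","d1.png",(180,160,340,280),5)
save("top","d2.png",(310,120,470,220),5)
save("top","d3.png",(315,125,355,215),8)
st=env.state();print(st["ee_pos"],st["ee_rot"],st["force"],st["gripper_width"])
E
```

```text
[[ 561.3 -118.5    4. ]
 [ 551.9 -240.     4. ]
 [ 477.3 -232.4    4. ]
 [ 485.5 -112.3    4. ]] [ 519.  -175.8    4. ]
-4.683781298950638 -5.825050437907613 -4.426102485518442 -3.896902701010262
[[ 549.8 -178.    30. ]
 [ 486.9 -174.2   30. ]] -3.439269395505717
[ 560.76607771 -149.85218028  206.06867768] [-178.83717162    0.43715489   85.84394623] [ 0.52642534 -0.14517243 -0.26557685] 91.34696980722536
```

View pics/d1.png

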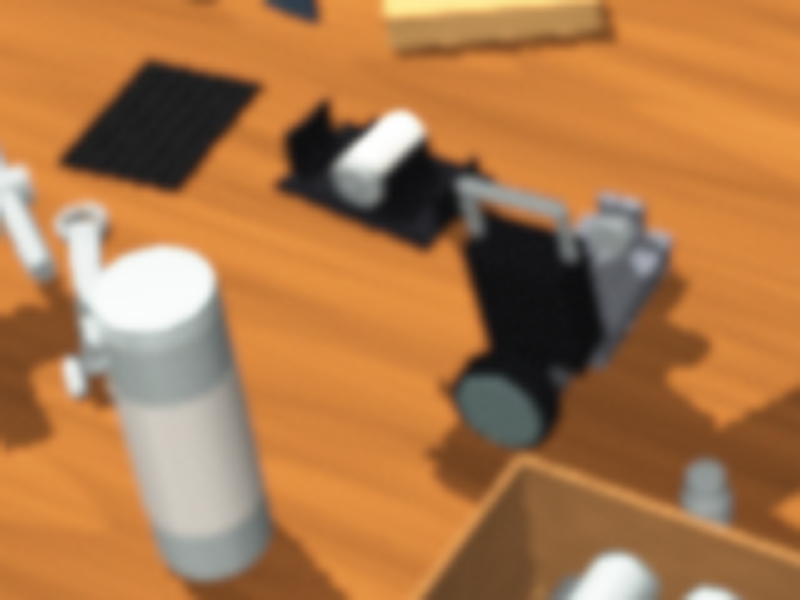

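View pics/d2.png

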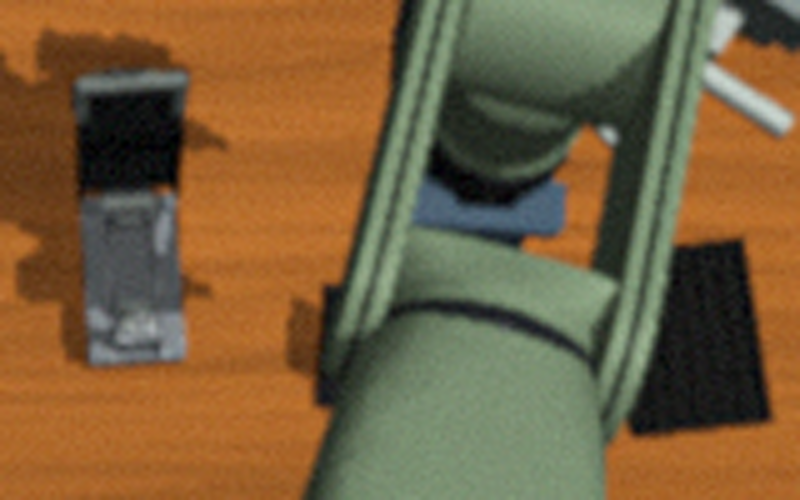

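View pics/d3.png

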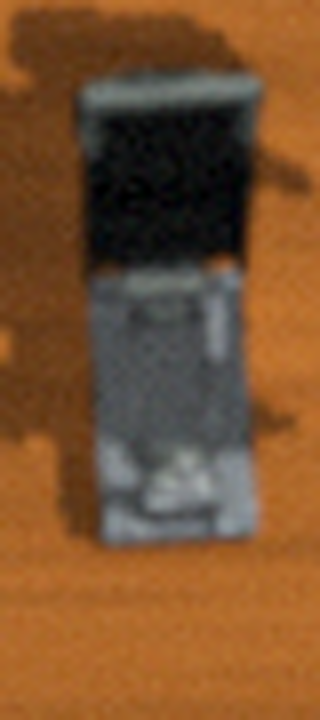

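```bash
python3 - <<'E'
from h import *
print(rel([[518.5,-176,60],[518.5,-176,12]],85.8))
E
```

```text
(array([[-28. , -37.3, 147.1],
       [-27.7, -36.3, 195.1]]), np.float64(0.0007670064521166683))
```

```bash
python3 - <<'E'
from h import *
px=lambda q:np.array(q,float)/8+[315,125]-.5
f=lambda a,b:np.degrees(np.arctan2(b[1]-a[1],b[0]-a[0]))
N=back("top",[px((102,542)),px((258,537))],27).mean(0);F=back("top",[px((95,277)),px((242,271))],27).mean(0)
B=back("top",[px((83,93)),px((262,90))],160)
c=back("top",px((168,283)),41)[0]; k=back("top",px((183,478)),45)[0]
print("near",N,"far",F,f(N,F),"bar",B,B.mean(0),f(N,B.mean(0)),"contact",c,f(N,c),"coil",k)
E
```

```text
near [508.24729119   1.01067237  27.        ] far [613.77926655   5.39021661  27.        ] 2.3763934750922746 bar [[647.52254397  40.69045345 160.        ]
 [648.89478872 -23.54281336 160.        ]] [648.20866634   8.57382004 160.        ] 3.093106166110639 contact [606.74963379   6.07908147  41.        ] 2.945539811840944 coil [5.29065746e+02 5.17051403e-01 4.50000000e+01]
```

Emit:
{"api": "apply_moves", "payload": {"plan": [{"jaw":0,"delta_pos":[-10,-13,40],"spin":0},{"jaw":0,"delta_pos":[-20,-26,85],"spin":0},{"jaw":0,"delta_pos":[-28,-37,130],"spin":0},{"jaw":0,"delta_pos":[-28,-37,147],"spin":0},{"jaw":0,"delta_pos":[-28,-37,147],"spin":0},{"jaw":0,"delta_pos":[-28,-37,147],"spin":0},{"jaw":0,"delta_pos":[-28,-37,147],"spin":0},{"jaw":0,"delta_pos":[-28,-37,147],"spin":0}]}}

```text
time_s: 14.05
ee_pos: [519.5, -176.0, 60.9]
ee_rot: [-178.9, 0.5, 85.9]
force: [0.1, -0.6, -0.3]
gripper_width: 91.1
```

```bash
python3 - <<'E'
from h import *
st=env.state();p=st["ee_pos"];print(p,st["ee_rot"])
save("scene","d4.png",(210,130,310,220),7,[p,[518.5,-176,21]])
E
```

```text
[ 519.47507577 -175.97971056   60.87825506] [-178.93700023    0.45876437   85.85955979]
```

View pics/d4.png

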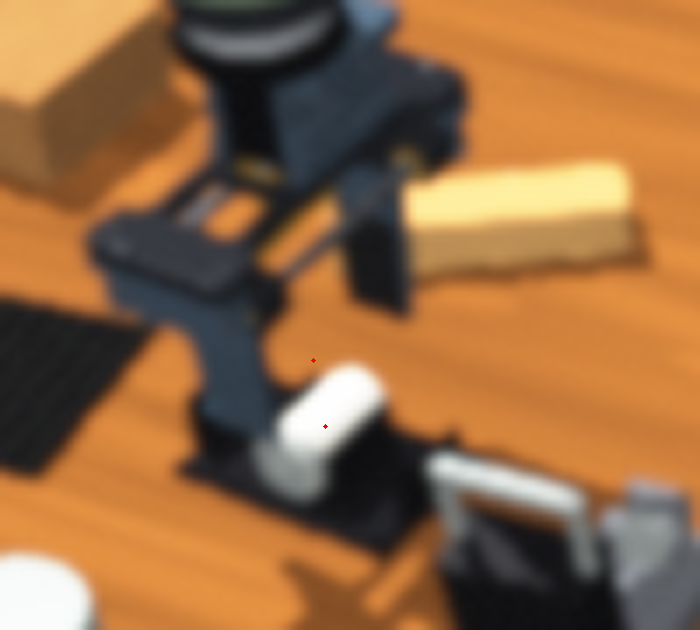

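Emit:
{"api": "apply_moves", "payload": {"plan": [{"jaw":0,"delta_pos":[0,-1,15],"spin":0},{"jaw":0,"delta_pos":[0,-1,32],"spin":0},{"jaw":0,"delta_pos":[0,-1,49],"spin":0},{"jaw":0,"delta_pos":[0,-1,49],"spin":0},{"jaw":0.5,"delta_pos":[0,-1,49],"spin":0},{"jaw":0.5,"delta_pos":[0,-1,49],"spin":0},{"jaw":0.5,"delta_pos":[0,-1,49],"spin":0},{"jaw":0.5,"delta_pos":[0,-1,49],"spin":0}], "squeeze": 25}}

```text
time_s: 15.1
ee_pos: [517.8, -176.4, 12.3]
ee_rot: [-179.0, 0.5, 85.8]
force: [0.8, -1.1, 1.2]
gripper_width: 61.0
```

```bash
python3 - <<'E'
from h import *
st=env.state();p=st["ee_pos"];print(p,st["ee_rot"],st["force"],st["gripper_width"])
save("scene","d5.png",(210,130,310,220),7,[p])
E
```

```text
[ 517.84845089 -176.43499356   12.26442257] [-178.99567806    0.47490537   85.84907135] [ 0.7855428  -1.14712987  1.15884754] 60.97522020137819
```

View pics/d5.png

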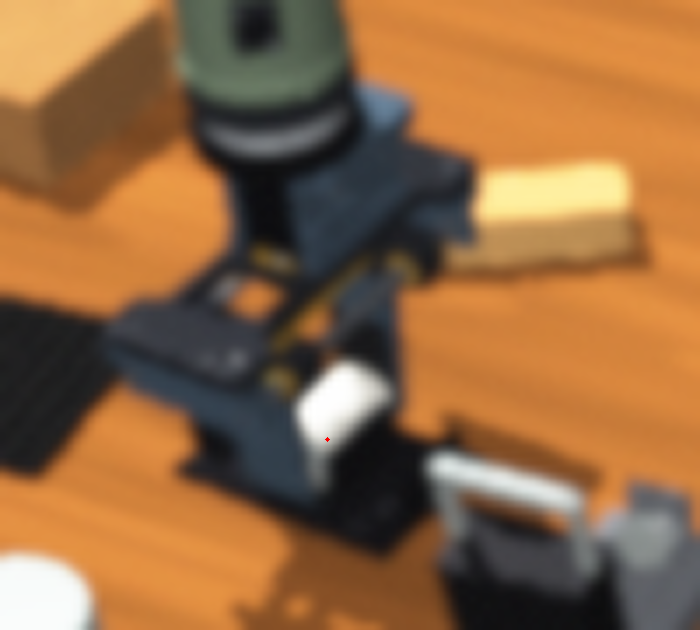

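```bash
python3 - <<'E'
from h import *
print(rel([[528.3,-339,80],[528.3,-339,13.5]],96.8))
E
```

```text
(array([[-161.9,   21. ,  -66.8],
       [-161.4,   22.2,   -0.3]]), np.float64(-0.1910850800582089))
```

Emit:
{"api": "apply_moves", "payload": {"plan": [{"jaw":0.5,"delta_pos":[0,0,-25],"spin":0},{"jaw":0.5,"delta_pos":[0,0,-55],"spin":0},{"jaw":0.5,"delta_pos":[-30,3,-70],"spin":-0.04},{"jaw":0.5,"delta_pos":[-70,9,-70],"spin":-0.08},{"jaw":0.5,"delta_pos":[-110,14,-70],"spin":-0.13},{"jaw":0.5,"delta_pos":[-145,19,-68],"spin":-0.17},{"jaw":0.5,"delta_pos":[-162,21.5,-66],"spin":-0.191},{"jaw":0.5,"delta_pos":[-162,21.5,-66],"spin":-0.191}]}}

```text
time_s: 16.15
ee_pos: [528.1, -339.8, 78.4]
ee_rot: [-178.9, 0.2, 96.7]
force: [1.0, -0.0, -2.6]
gripper_width: 60.4
```

```bash
python3 - <<'E'
from h import *
st=env.state();p=st["ee_pos"];print(p,st["ee_rot"],st["force"],st["gripper_width"])
print(rel([[528.3,-339,13.8]],96.8))
save("scene","d6.png",(160,110,290,220),6,[[528.3,-339,22],[529,-346,6]])
save("top","d7.png",(400,140,500,230),6,[[528.3,-339,22],[529,-346,6]])
E
```

```text
[ 528.10034902 -339.80521358   78.39993417] [-178.85790261    0.21839935   96.67388556] [ 1.01025842 -0.04889068 -2.64552548] 60.4087214878851
(array([[ 1. ,  1.6, 64.6]]), np.float64(-0.002201112267839584))
```

View pics/d6.png

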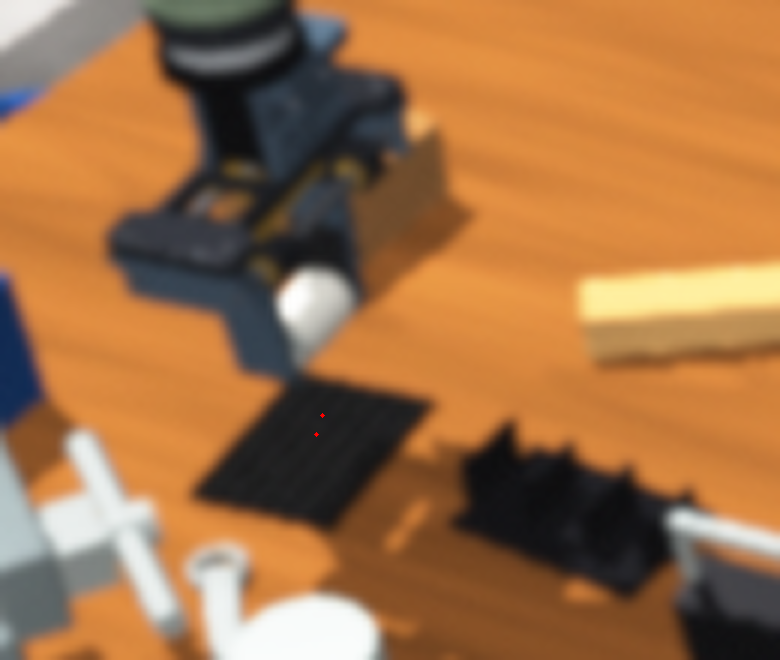

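View pics/d7.png

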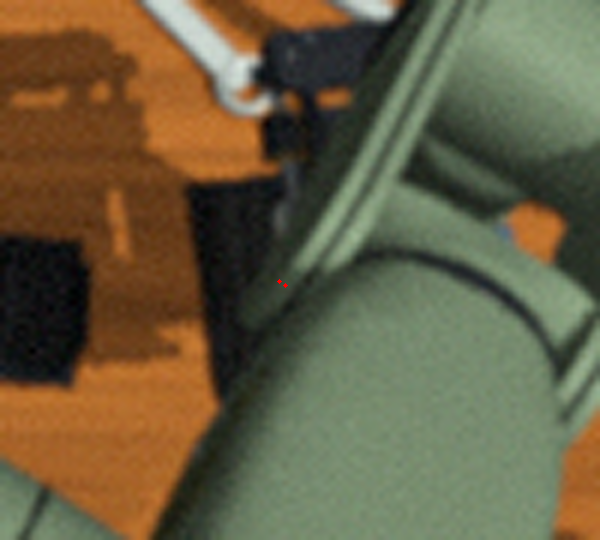

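Emit:
{"api": "apply_moves", "payload": {"plan": [{"jaw":0.5,"delta_pos":[1,1.6,25],"spin":0},{"jaw":0.5,"delta_pos":[1,1.6,45],"spin":0},{"jaw":0.5,"delta_pos":[1,1.6,57],"spin":0},{"jaw":0.5,"delta_pos":[1,1.6,60],"spin":0},{"jaw":0.5,"delta_pos":[1,1.6,62],"spin":0},{"jaw":0.5,"delta_pos":[1,1.6,63],"spin":0},{"jaw":0.5,"delta_pos":[1,1.6,64],"spin":0},{"jaw":0.5,"delta_pos":[1,1.6,64],"spin":0}]}}

```text
time_s: 17.25
ee_pos: [528.5, -337.5, 14.9]
ee_rot: [-178.9, 0.2, 96.8]
force: [0.1, -0.4, -1.1]
gripper_width: 60.3
```

```bash
python3 - <<'E'
from h import *
st=env.state();p=st["ee_pos"];print(p,st["ee_rot"],st["force"],st["gripper_width"])
E
```

```text
[ 528.49727206 -337.49048377   14.91521746] [-178.87162234    0.2028003    96.76151369] [ 0.13396007 -0.41038475 -1.13304293] 60.339652183453005
```

Emit:
{"api": "apply_moves", "payload": {"plan": [{"jaw":0.5,"delta_pos":[0,0,1],"spin":0},{"jaw":0.5,"delta_pos":[0,0,1.5],"spin":0},{"jaw":0.25,"delta_pos":[0,0,1.5],"spin":0},{"jaw":0.1,"delta_pos":[0,0,1.5],"spin":0},{"jaw":0,"delta_pos":[0,0,1.5],"spin":0},{"jaw":0,"delta_pos":[0,0,-10],"spin":0},{"jaw":0,"delta_pos":[0,0,-50],"spin":0},{"jaw":0,"delta_pos":[0,0,-85],"spin":0.15}]}}

```text
time_s: 18.25
ee_pos: [530.4, -337.2, 101.8]
ee_rot: [-179.0, 0.4, 87.9]
force: [-0.1, 0.1, 1.0]
gripper_width: 91.3
```

```bash
python3 - <<'E'
from h import *
st=env.state();p=st["ee_pos"];print(p,st["ee_rot"],st["force"],st["gripper_width"])
save("scene","d8.png",(160,110,290,220),6,[[528.3,-339,22]])
E
```

```text
[ 530.39958059 -337.15743566  101.77592676] [-178.96549911    0.39904613   87.92621228] [-0.10100806  0.09143328  1.03766772] 91.30808852177445
```

View pics/d8.png

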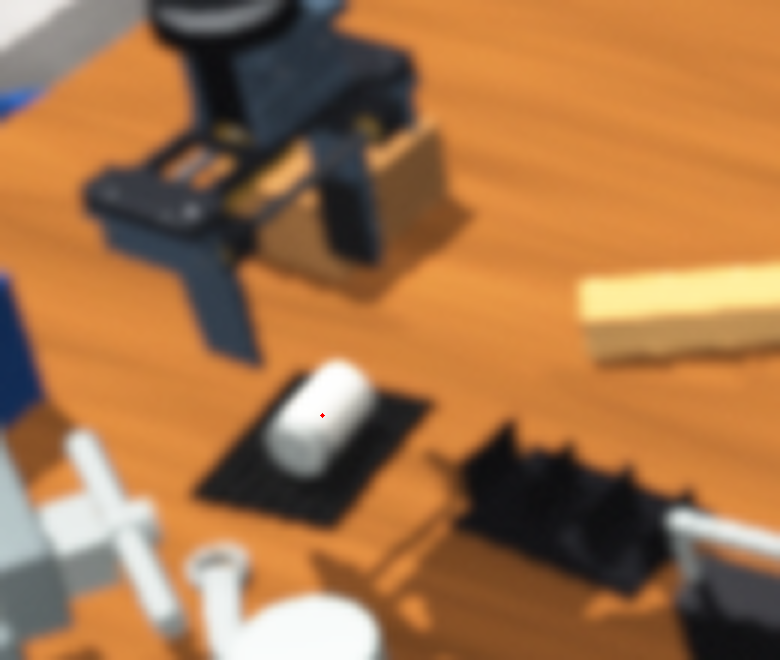

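```bash
python3 - <<'E'
from h import *
print(rel([[528.4,-338,60],[528.4,-338,13.5]],6.8))
E
```

```text
(array([[ 1.1, -4.2, 47.1],
       [ 1.6, -3.7, 93.6]]), np.float64(1.4117289752084357))
```

Emit:
{"api": "apply_moves", "payload": {"plan": [{"jaw":0,"delta_pos":[1,-4,0],"spin":0.18},{"jaw":0,"delta_pos":[1,-4,5],"spin":0.36},{"jaw":0,"delta_pos":[1,-4,10],"spin":0.54},{"jaw":0,"delta_pos":[1,-4,18],"spin":0.72},{"jaw":0,"delta_pos":[1,-4,25],"spin":0.9},{"jaw":0,"delta_pos":[1,-4,32],"spin":1.08},{"jaw":0,"delta_pos":[1,-4,40],"spin":1.26},{"jaw":0,"delta_pos":[1,-4,46],"spin":1.412}]}}

```text
time_s: 19.3
ee_pos: [528.7, -338.1, 61.4]
ee_rot: [179.4, 0.6, 6.5]
force: [-0.3, -0.5, 1.0]
gripper_width: 91.1
```

```bash
python3 - <<'E'
from h import *
st=env.state();p=st["ee_pos"];print(p,st["ee_rot"],st["force"],st["gripper_width"])
print(rel([[528.4,-338,60],[528.4,-338,13.5]],6.8))
y=np.radians(st["ee_rot"][2]);ty=np.array([np.sin(y),-np.cos(y),0])
save("scene","d9.png",(160,110,290,220),6,[p,p+45*ty,p-45*ty])
E
```

```text
[ 528.67938068 -338.14296611   61.44922011] [179.40255414   0.64111409   6.51104146] [-0.2517437  -0.47038705  0.99711782] 91.05149166492448
(array([[-0.2, -0.2,  1.5],
       [ 0.3, -0.7, 47.9]]), np.float64(-0.0050432779912656265))
```

View pics/d9.png

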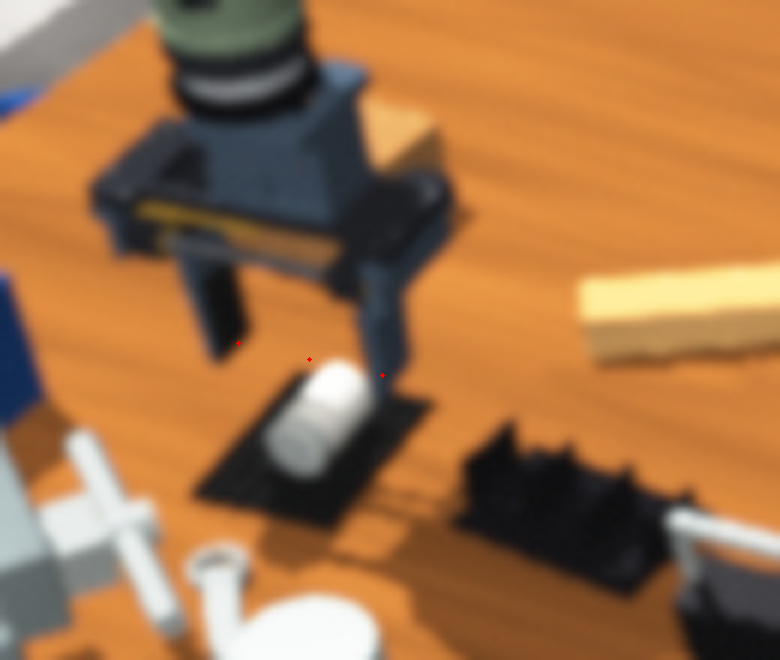

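Emit:
{"api": "apply_moves", "payload": {"plan": [{"jaw":0,"delta_pos":[0,-0.5,18],"spin":-0.005},{"jaw":0,"delta_pos":[0,-0.5,36],"spin":-0.005},{"jaw":0,"delta_pos":[0,-0.5,48],"spin":-0.005},{"jaw":0,"delta_pos":[0,-0.5,48],"spin":-0.005},{"jaw":0.8,"delta_pos":[0,-0.5,48],"spin":-0.005},{"jaw":0.8,"delta_pos":[0,-0.5,48],"spin":-0.005},{"jaw":0.8,"delta_pos":[0,-0.5,48],"spin":-0.005},{"jaw":0.8,"delta_pos":[0,-0.5,48],"spin":-0.005}], "squeeze": 30}}

```text
time_s: 20.35
ee_pos: [527.8, -338.0, 13.0]
ee_rot: [179.4, 0.7, 6.6]
force: [-0.1, -1.0, 0.4]
gripper_width: 54.3
```

```bash
python3 - <<'E'
from h import *
st=env.state();p=st["ee_pos"];print(p,st["ee_rot"],st["force"],st["gripper_width"])
save("scene","e1.png",(180,130,270,210),8,[p+[30*np.cos(.1187),30*np.sin(.1187),8.5],p-[30*np.cos(.1187),30*np.sin(.1187),-8.5]])
E
```

```text
[ 527.83372357 -338.0005133    12.96579011] [179.43420912   0.67686675   6.62861732] [-0.07685631 -1.02331082  0.40937308] 54.33281293332255
```

View pics/e1.png

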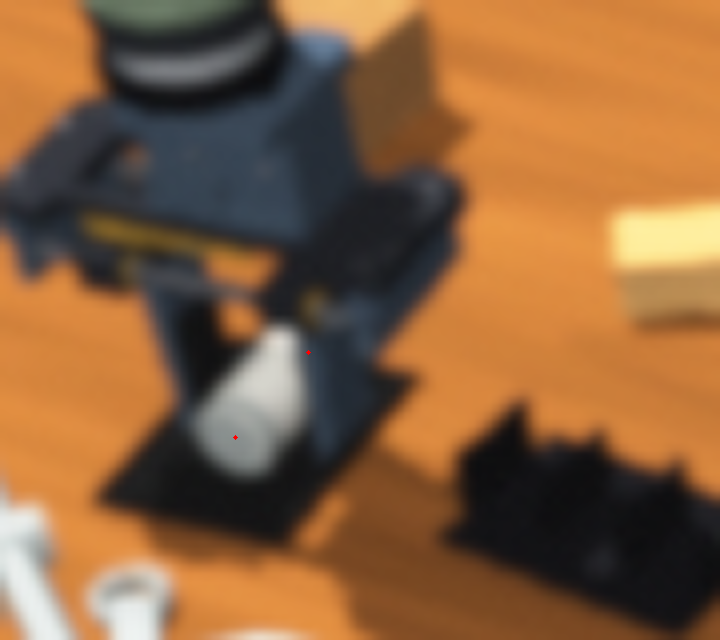

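Emit:
{"api": "apply_moves", "payload": {"plan": [{"jaw":0.8,"delta_pos":[0,0,0],"spin":0},{"jaw":0.8,"delta_pos":[0,0,0],"spin":0},{"jaw":0.8,"delta_pos":[0,0,0],"spin":0},{"jaw":0.8,"delta_pos":[0,0,0],"spin":0},{"jaw":0.8,"delta_pos":[0,0,0],"spin":0},{"jaw":0.8,"delta_pos":[0,0,-25],"spin":0},{"jaw":0.8,"delta_pos":[0,0,-60],"spin":0},{"jaw":0.8,"delta_pos":[0,0,-100],"spin":0}]}}

```text
time_s: 21.4
ee_pos: [527.7, -335.0, 112.1]
ee_rot: [179.7, 0.9, 6.6]
force: [0.2, -0.6, -2.3]
gripper_width: 33.3
```

```bash
python3 - <<'E'
from h import *
st=env.state();p=st["ee_pos"];print(p,st["ee_rot"],st["force"],st["gripper_width"])
save("scene","e2.png",(180,90,270,180),8,[p+[30.5*np.cos(.1187),30.5*np.sin(.1187),8.5],p-[30.5*np.cos(.1187),30.5*np.sin(.1187),-8.5]])
save("top","e3.png",(390,150,480,220),8)
E
```

```text
[ 527.66662374 -335.0047123   112.07983376] [179.71669529   0.86477133   6.60613946] [ 0.17615784 -0.59922426 -2.29755436] 33.27742897116401
```

View pics/e2.png

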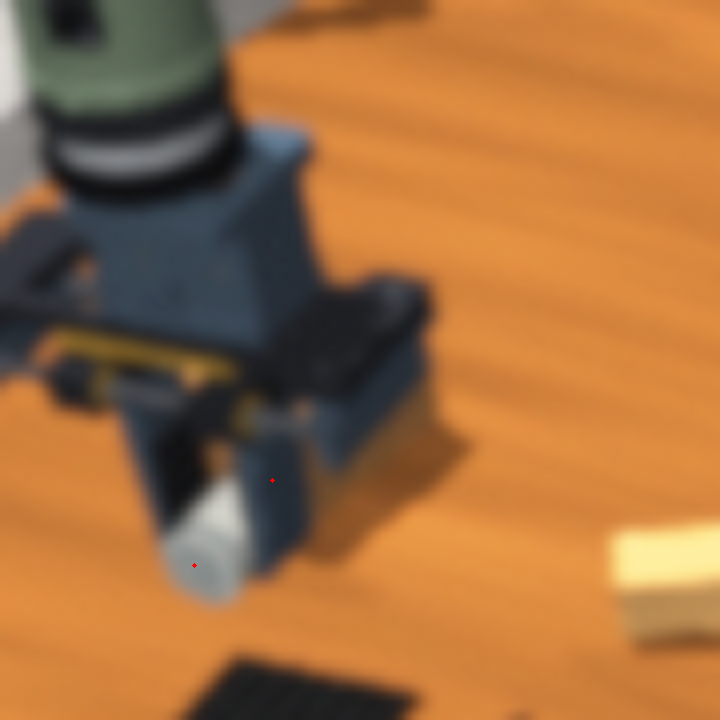

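View pics/e3.png

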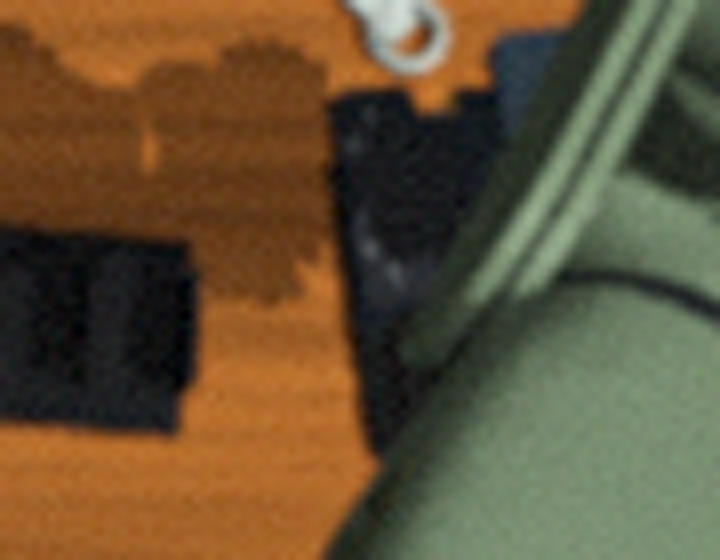

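```bash
python3 - <<'E'
from h import *
print(rel([[572,4.4,120],[575.9,4.6,80],[575.9,4.6,51.5]],3.3))
E
```

```text
(array([[  80.1, -334.5,   -8.2],
       [  84.2, -334.7,   31.8],
       [  84.4, -335.1,   60.3]]), np.float64(0.057808936088131466))
```

Emit:
{"api": "apply_moves", "payload": {"plan": [{"jaw":0.8,"delta_pos":[10,-35,-15],"spin":0.01},{"jaw":0.8,"delta_pos":[22,-90,-25],"spin":0.02},{"jaw":0.8,"delta_pos":[35,-145,-28],"spin":0.03},{"jaw":0.8,"delta_pos":[48,-200,-28],"spin":0.04},{"jaw":0.8,"delta_pos":[62,-255,-25],"spin":0.05},{"jaw":0.8,"delta_pos":[74,-305,-18],"spin":0.058},{"jaw":0.8,"delta_pos":[80,-334.5,-8],"spin":0.058},{"jaw":0.8,"delta_pos":[80,-334.5,-8],"spin":0.058}]}}

```text
time_s: 22.5
ee_pos: [569.6, 7.0, 117.0]
ee_rot: [179.3, 0.7, 3.5]
force: [0.3, -0.1, -1.1]
gripper_width: 33.3
```

```bash
python3 - <<'E'
from h import *
st=env.state();p=st["ee_pos"];print(p,st["ee_rot"],st["force"],st["gripper_width"])
print(rel([[575.9,4.6,80],[575.9,4.6,51.5]],3.3))
save("scene","e4.png",(250,120,360,250),5)
E
```

```text
[569.6308133    6.98397194 116.97001419] [179.33897938   0.66720909   3.47686154] [ 0.2759436  -0.06981225 -1.13662903] 33.34310046227408
(array([[ 6.5,  2.3, 36.9],
       [ 6.9,  2. , 65.4]]), np.float64(0.0030868162200476594))
```

View pics/e4.png

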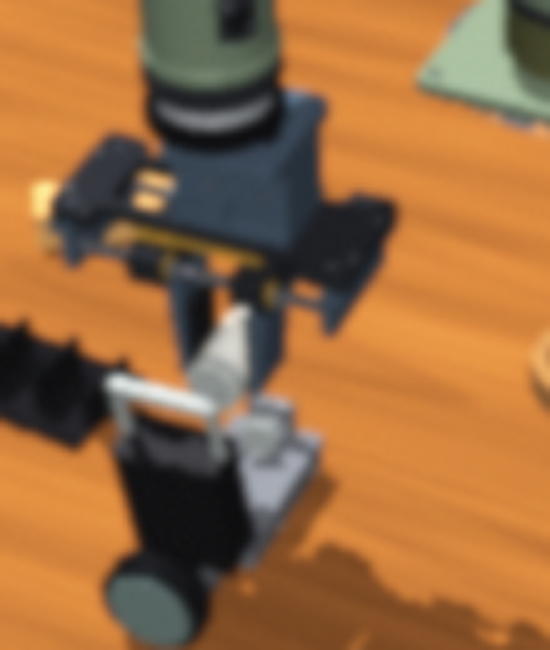

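Emit:
{"api": "apply_moves", "payload": {"plan": [{"jaw":0.8,"delta_pos":[3,1,12],"spin":0.003},{"jaw":0.8,"delta_pos":[6,2,28],"spin":0.003},{"jaw":0.8,"delta_pos":[7,2,42],"spin":0.003},{"jaw":0.8,"delta_pos":[7,2,54],"spin":0.003},{"jaw":0.8,"delta_pos":[7,2,61],"spin":0.003},{"jaw":0.8,"delta_pos":[7,2,64],"spin":0.003},{"jaw":0.8,"delta_pos":[7,2,64],"spin":0.003},{"jaw":0.8,"delta_pos":[7,2,64],"spin":0.003}]}}

```text
time_s: 23.55
ee_pos: [577.1, 3.2, 54.2]
ee_rot: [179.3, 0.5, 3.2]
force: [0.5, -0.1, -1.0]
gripper_width: 33.4
```

```bash
python3 - <<'E'
from h import *
st=env.state();p=st["ee_pos"];print(p,st["ee_rot"],st["force"],st["gripper_width"])
save("scene","e5.png",(270,150,340,230),8)
save("top","e6.png",(300,130,380,210),8)
E
```

```text
[577.1066735    3.16588276  54.1960921 ] [179.27994138   0.51075249   3.2368899 ] [ 0.45625854 -0.13913403 -0.9660769 ] 33.38143356362351
```

View pics/e5.png

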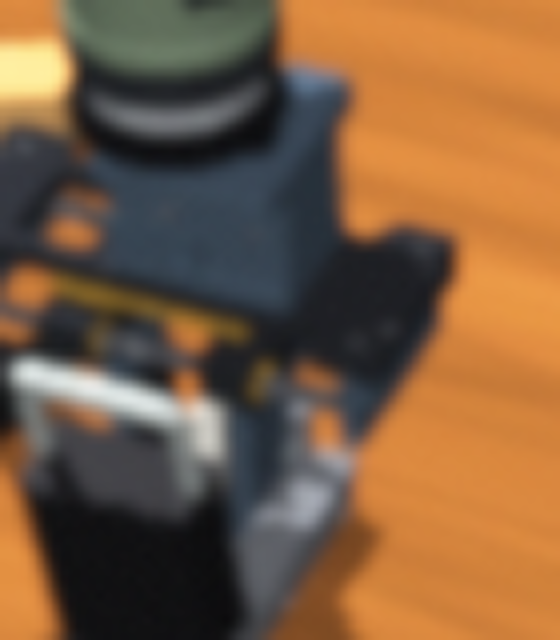

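View pics/e6.png

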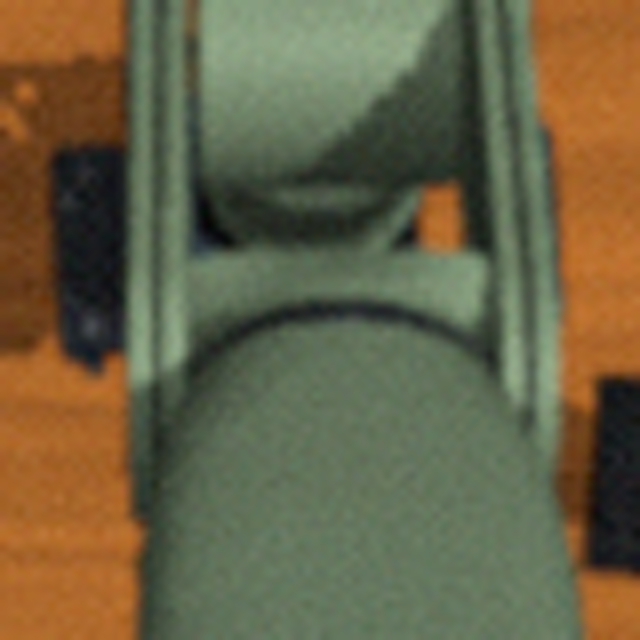

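Emit:
{"api": "apply_moves", "payload": {"plan": [{"jaw":0.8,"delta_pos":[0,-1,1.5],"spin":0},{"jaw":0.8,"delta_pos":[0,-1.4,3],"spin":0},{"jaw":0.8,"delta_pos":[-2,-1.4,3],"spin":0},{"jaw":0.8,"delta_pos":[-4,-1.4,3],"spin":0},{"jaw":0.8,"delta_pos":[-6,-1.4,3],"spin":0},{"jaw":0.8,"delta_pos":[-7,-1.4,3],"spin":0},{"jaw":0.8,"delta_pos":[-7,-1.4,3],"spin":0},{"jaw":0.8,"delta_pos":[-7,-1.4,3],"spin":0}]}}

```text
time_s: 24.65
ee_pos: [570.4, 4.1, 51.3]
ee_rot: [179.3, 0.5, 3.2]
force: [1.7, 0.0, -2.7]
gripper_width: 33.6
```

```bash
python3 - <<'E'
from h import *
st=env.state();p=st["ee_pos"];print(p,st["ee_rot"],st["force"],st["gripper_width"])
print(rel([[562.4,4,51.2]],3.3))
E
```

```text
[570.41863814   4.09808101  51.34499695] [179.27569786   0.46170179   3.23599891] [ 1.7367898   0.00728167 -2.73012592] 33.63147432580392
(array([[-8. , -0.4,  0.2]]), np.float64(-0.0011170297981289111))
```

Emit:
{"api": "apply_moves", "payload": {"plan": [{"jaw":0.8,"delta_pos":[-2,0,0],"spin":0},{"jaw":0.8,"delta_pos":[-4,0,0],"spin":0},{"jaw":0.8,"delta_pos":[-6,0,0],"spin":0},{"jaw":0.8,"delta_pos":[-7,0,0],"spin":0},{"jaw":0.8,"delta_pos":[-8,0,0],"spin":0},{"jaw":0.8,"delta_pos":[-8,0,0],"spin":0},{"jaw":0.8,"delta_pos":[-8,0,0],"spin":0},{"jaw":0.8,"delta_pos":[-8,0,0],"spin":0}]}}

```text
time_s: 25.65
ee_pos: [563.4, 3.7, 51.6]
ee_rot: [179.3, 0.3, 3.2]
force: [5.7, 0.1, -4.3]
gripper_width: 33.4
```

```bash
python3 - <<'E'
from h import *
st=env.state();p=st["ee_pos"];print(p,st["ee_rot"],st["force"],st["gripper_width"])
save("scene","e7.png",(270,150,340,230),8)
E
```

```text
[563.37891372   3.67355346  51.58648883] [179.27347084   0.33695596   3.23189716] [ 5.70641901  0.10495538 -4.28006407] 33.40081348126219
```

View pics/e7.png

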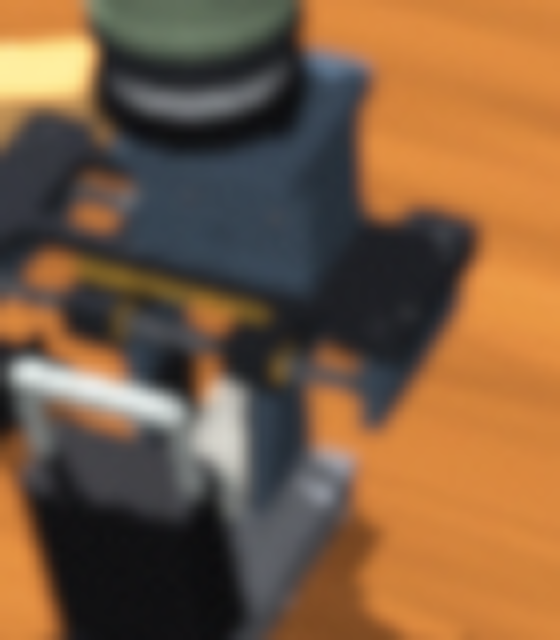

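Emit:
{"api": "apply_moves", "payload": {"plan": [{"jaw":0.8,"delta_pos":[-2.3,0,0],"spin":0},{"jaw":0.8,"delta_pos":[-2.3,0,0],"spin":0},{"jaw":0.8,"delta_pos":[-2.3,0,3],"spin":0},{"jaw":0.8,"delta_pos":[-2.3,0,6],"spin":0},{"jaw":0.8,"delta_pos":[-2.3,0,9],"spin":0},{"jaw":0.8,"delta_pos":[-2.3,0,12],"spin":0},{"jaw":0.8,"delta_pos":[-2.3,0,14],"spin":0},{"jaw":0.8,"delta_pos":[-2.3,0,14],"spin":0}]}}

```text
time_s: 26.7
ee_pos: [562.9, 3.3, 38.8]
ee_rot: [179.3, 0.1, 3.2]
force: [5.7, 0.1, 0.3]
gripper_width: 33.4
```

```bash
python3 - <<'E'
from h import *
st=env.state();p=st["ee_pos"];print(p,st["ee_rot"],st["force"],st["gripper_width"])
E
```

```text
[562.90852837   3.28218388  38.75404936] [1.79250031e+02 8.99393940e-02 3.24370080e+00] [5.6930506  0.09481126 0.29143166] 33.43835386975443
```

Emit:
{"api": "apply_moves", "payload": {"plan": [{"jaw":0.8,"delta_pos":[-2,-0.4,0],"spin":0},{"jaw":0.8,"delta_pos":[-2,-0.4,0],"spin":0},{"jaw":0.8,"delta_pos":[-2,-0.4,2],"spin":0},{"jaw":0.8,"delta_pos":[-2,-0.4,4],"spin":0},{"jaw":0.8,"delta_pos":[-2,-0.4,6],"spin":0},{"jaw":0.8,"delta_pos":[-2,-0.4,7.5],"spin":0},{"jaw":0.8,"delta_pos":[-2,-0.4,8.5],"spin":0},{"jaw":0.8,"delta_pos":[-2,-0.4,8.5],"spin":0}]}}

```text
time_s: 27.7
ee_pos: [562.9, 3.3, 31.6]
ee_rot: [179.2, -0.2, 3.3]
force: [6.3, 0.1, 1.7]
gripper_width: 33.1
```

```bash
python3 - <<'E'
from h import *
st=env.state();p=st["ee_pos"];print(p,st["ee_rot"],st["force"],st["gripper_width"])
save("scene","e8.png",(270,150,340,230),8)
E
```

```text
[562.94683042   3.34581472  31.58683175] [ 1.79223334e+02 -1.73697624e-01  3.25256980e+00] [6.27259836 0.11178192 1.66552303] 33.11861294666817
```

View pics/e8.png

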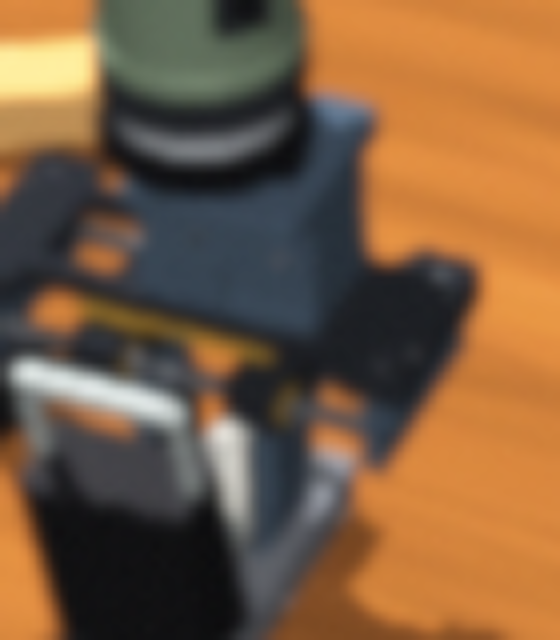

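Emit:
{"api": "apply_moves", "payload": {"plan": [{"jaw":0.8,"delta_pos":[-1.2,0,0.7],"spin":0},{"jaw":0.8,"delta_pos":[-1.2,0,1.4],"spin":0},{"jaw":0.8,"delta_pos":[-1.2,0,2],"spin":0},{"jaw":0.8,"delta_pos":[-1,0,2.5],"spin":0},{"jaw":0.8,"delta_pos":[-1,0,2.5],"spin":0},{"jaw":0.8,"delta_pos":[-1,0,2.5],"spin":0},{"jaw":0.8,"delta_pos":[-1,0,2.5],"spin":0},{"jaw":0.8,"delta_pos":[-1,0,2.5],"spin":0}]}}

```text
time_s: 28.75
ee_pos: [563.8, 3.3, 30.5]
ee_rot: [179.2, -0.4, 3.3]
force: [5.1, 1.0, 1.0]
gripper_width: 33.6
```

```bash
python3 - <<'E'
from h import *
st=env.state();p=st["ee_pos"];print(p,st["ee_rot"],st["force"],st["gripper_width"])
E
```

```text
[563.77815167   3.27236696  30.45601469] [179.20731618  -0.41239207   3.25719235] [5.10822619 1.00075653 0.99435346] 33.603259074787914
```

Emit:
{"api": "apply_moves", "payload": {"plan": [{"jaw":0.6,"delta_pos":[0,0,0],"spin":0},{"jaw":0.5,"delta_pos":[0,0,0],"spin":0},{"jaw":0.4,"delta_pos":[0,0,0],"spin":0},{"jaw":0.4,"delta_pos":[0,0,0],"spin":0},{"jaw":0.4,"delta_pos":[0,0,-5],"spin":0},{"jaw":0.4,"delta_pos":[0,0,-30],"spin":0},{"jaw":0.4,"delta_pos":[0,0,-70],"spin":0},{"jaw":0.9,"delta_pos":[0,0,-110],"spin":0}]}}

```text
time_s: 29.75
ee_pos: [562.7, 4.8, 141.7]
ee_rot: [179.2, -0.4, 3.3]
force: [0.9, -0.6, 0.5]
gripper_width: 47.5
```

```bash
python3 - <<'E'
from h import *
st=env.state();p=st["ee_pos"];print(p,st["ee_rot"],st["force"],st["gripper_width"])
save("scene","f1.png",(260,150,350,250),7)
E
```

```text
[562.67056521   4.7709635  141.74735309] [179.21048521  -0.3893192    3.25597169] [ 0.93176385 -0.63041743  0.50799072] 47.51429602944337
```

View pics/f1.png

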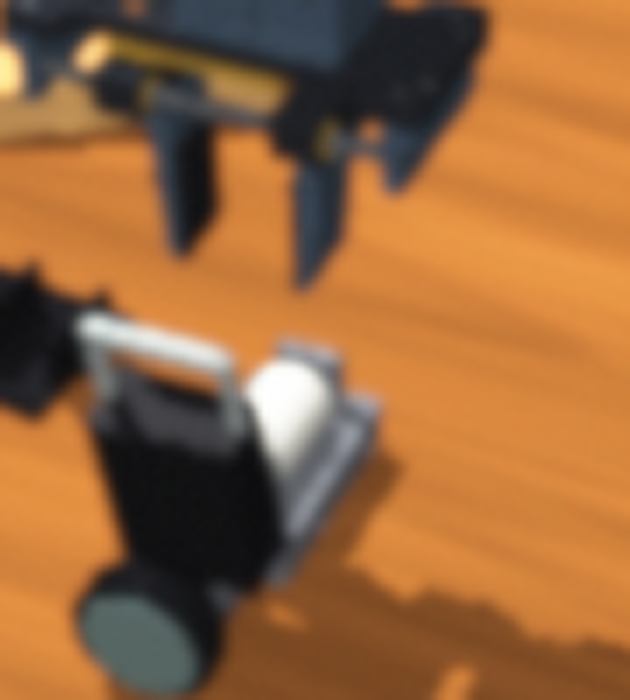

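Emit:
{"api": "apply_moves", "payload": {"plan": [{"jaw":1,"delta_pos":[0,1.2,10],"spin":0},{"jaw":1,"delta_pos":[0,1.2,30],"spin":0},{"jaw":1,"delta_pos":[0,1.2,55],"spin":0},{"jaw":1,"delta_pos":[0,1.2,75],"spin":0},{"jaw":1,"delta_pos":[0,1.2,82],"spin":0},{"jaw":1,"delta_pos":[0,1.2,85],"spin":0},{"jaw":1,"delta_pos":[0,1.2,87],"spin":0},{"jaw":1,"delta_pos":[0,1.2,88],"spin":0}]}}

```text
time_s: 30.8
ee_pos: [568.1, 2.4, 60.1]
ee_rot: [179.2, -1.1, 3.3]
force: [-0.2, 0.8, -0.0]
gripper_width: 0.7
```

```bash
python3 - <<'E'
from h import *
st=env.state();p=st["ee_pos"];print(p,st["ee_rot"],st["force"],st["gripper_width"])
E
```

```text
[568.11233919   2.44994272  60.06788102] [179.16840752  -1.07133997   3.26315196] [-0.17681007  0.81262571 -0.02372986] 0.7038273819443783
```

Emit:
{"api": "apply_moves", "payload": {"plan": [{"jaw":1,"delta_pos":[-3,0,0],"spin":0},{"jaw":1,"delta_pos":[-4,0,1],"spin":0},{"jaw":1,"delta_pos":[-4,0,2],"spin":0},{"jaw":1,"delta_pos":[-4,0,3],"spin":0},{"jaw":1,"delta_pos":[-4,0,4],"spin":0},{"jaw":1,"delta_pos":[-4,0,5],"spin":0},{"jaw":1,"delta_pos":[-4,0,5.5],"spin":0},{"jaw":1,"delta_pos":[-4,0,5.5],"spin":0}]}}

```text
time_s: 31.8
ee_pos: [564.4, 2.2, 56.3]
ee_rot: [179.2, -1.1, 3.3]
force: [-3.2, -0.2, 11.4]
gripper_width: 0.5
```

```bash
python3 - <<'E'
from h import *
st=env.state();p=st["ee_pos"];print(p,st["ee_rot"],st["force"],st["gripper_width"])
save("scene","f2.png",(260,150,350,250),7)
E
```

```text
[564.40149624   2.17834779  56.29494309] [179.16673271  -1.12352306   3.262255  ] [-3.15988864 -0.24087577 11.40801839] 0.4973293421459401
```

View pics/f2.png

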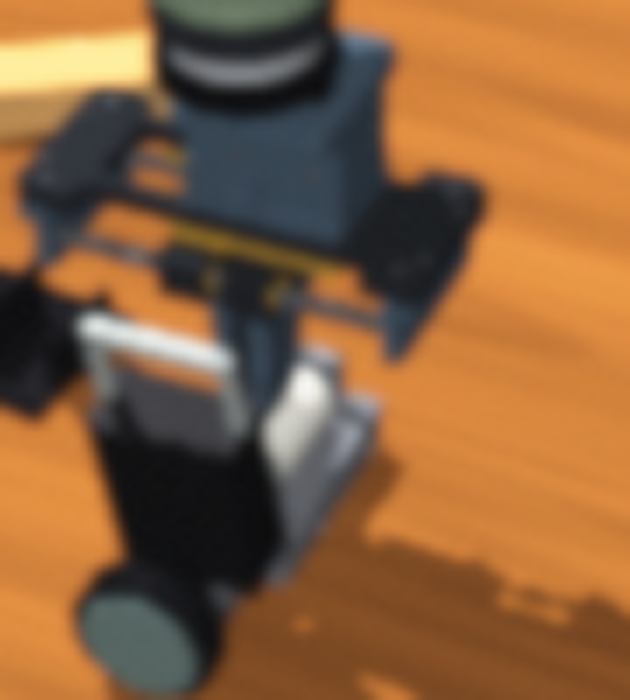

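Emit:
{"api": "apply_moves", "payload": {"plan": [{"jaw":1,"delta_pos":[0,0,-40],"spin":0},{"jaw":1,"delta_pos":[0,0,-95],"spin":-0.1},{"jaw":0.65,"delta_pos":[0,0,-145],"spin":-0.28},{"jaw":0.65,"delta_pos":[10,0,-150],"spin":-0.46},{"jaw":0.65,"delta_pos":[30,-2,-150],"spin":-0.64},{"jaw":0.65,"delta_pos":[50,-2,-150],"spin":-0.82},{"jaw":0.65,"delta_pos":[70,-2,-150],"spin":-1.0},{"jaw":0.65,"delta_pos":[80,-2,-150],"spin":-1.18}]}}

```text
time_s: 32.85
ee_pos: [642.0, 10.8, 207.3]
ee_rot: [178.7, 0.4, 71.2]
force: [-0.8, -0.1, -0.5]
gripper_width: 31.8
```

```bash
python3 - <<'E'
from h import *
st=env.state();p=st["ee_pos"];print(p,st["ee_rot"],st["force"],st["gripper_width"])
print(rel([[649,8.5,195],[649.5,8.5,142]],93.4))
save("scene","f3.png",(260,130,350,250),6,[[649.6,8.5,160]])
save("top","f4.png",(310,120,360,215),6)
E
```

```text
[641.97105827  10.77987296 207.28939379] [178.65336087   0.35276579  71.20323112] [-0.82674319 -0.14912834 -0.47934412] 31.839429237020802
(array([[ 0.2,  7.1, 12.5],
       [ 0.7,  6.3, 65.5]]), np.float64(-0.38740670021147067))
```

View pics/f3.png

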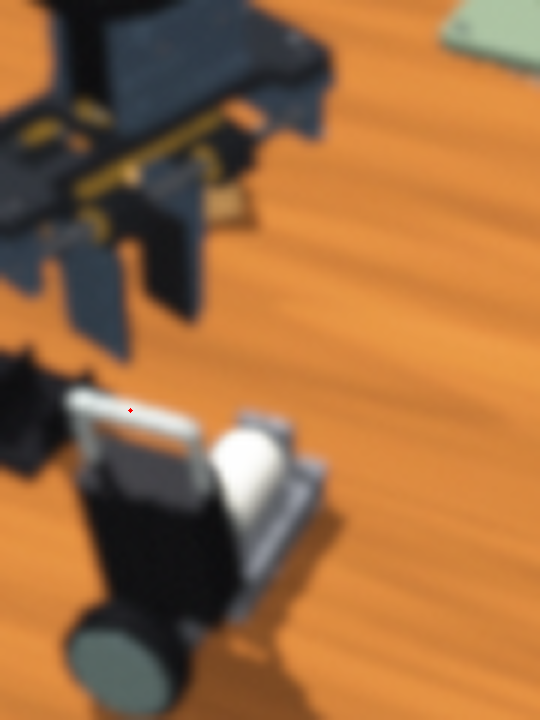

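View pics/f4.png

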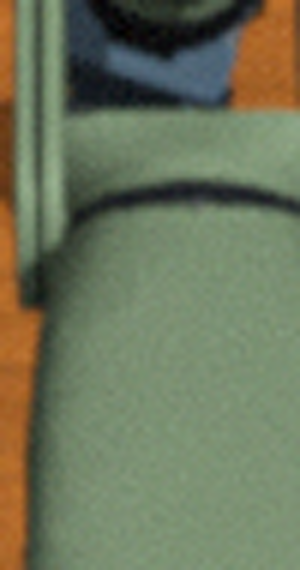

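Emit:
{"api": "apply_moves", "payload": {"plan": [{"jaw":0.6,"delta_pos":[0,4,5],"spin":-0.15},{"jaw":0.6,"delta_pos":[0,7,10],"spin":-0.3},{"jaw":0.6,"delta_pos":[0.5,7,12],"spin":-0.387},{"jaw":0.6,"delta_pos":[0.5,7,25],"spin":-0.387},{"jaw":0.6,"delta_pos":[0.7,6.5,45],"spin":-0.387},{"jaw":0.6,"delta_pos":[0.7,6.3,62],"spin":-0.387},{"jaw":0.6,"delta_pos":[0.7,6.3,65],"spin":-0.387},{"jaw":0.6,"delta_pos":[0.7,6.3,65],"spin":-0.387}], "squeeze": 25}}

```text
time_s: 33.95
ee_pos: [649.4, 8.5, 142.3]
ee_rot: [178.9, 0.8, 93.0]
force: [-0.2, -0.1, 0.4]
gripper_width: 36.5
```

```bash
python3 - <<'E'
from h import *
st=env.state();p=st["ee_pos"];print(p,st["ee_rot"],st["force"],st["gripper_width"])
save("scene","f5.png",(260,130,350,250),6)
E
```

```text
[649.42427715   8.49195561 142.26772182] [178.8831142    0.8270929   92.97340787] [-0.22024371 -0.06535571  0.43232198] 36.47159632779644
```

View pics/f5.png

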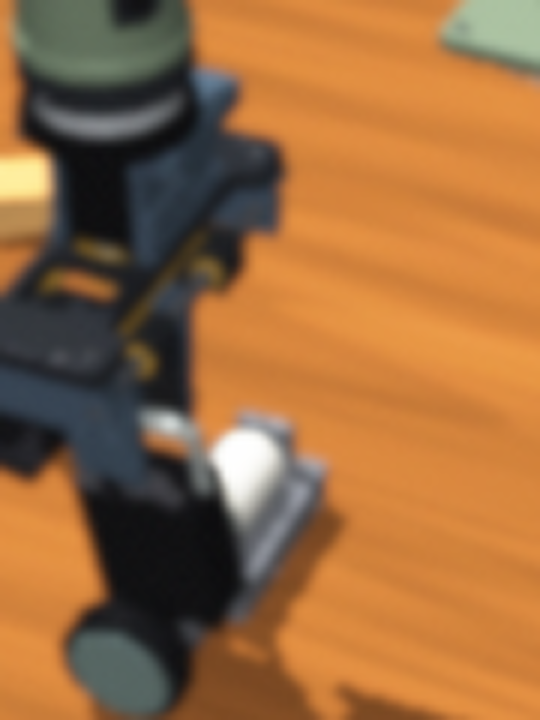

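```bash
python3 - <<'E'
from h import *
print(arc(39.1,131.1,0,-16,4))
E
```

```text
[[ -9.2  -2.4]
 [-18.6  -4.2]
 [-28.1  -5.3]
 [-37.6  -5.7]]
```

Emit:
{"api": "apply_moves", "payload": {"plan": [{"jaw":1,"delta_pos":[0,0,0],"spin":0},{"jaw":1,"delta_pos":[0,0,0],"spin":0},{"jaw":1,"delta_pos":[0,0,0],"spin":0},{"jaw":1,"delta_pos":[0,0,0],"spin":0},{"jaw":1,"delta_pos":[0,-9,-2.4],"spin":0},{"jaw":1,"delta_pos":[0,-18.6,-4.2],"spin":0},{"jaw":1,"delta_pos":[0,-28,-5.3],"spin":0},{"jaw":1,"delta_pos":[0,-37.6,-5.7],"spin":0}]}}

```text
time_s: 35.0
ee_pos: [611.9, 6.2, 148.6]
ee_rot: [178.7, 0.9, 93.0]
force: [1.3, -1.4, 4.0]
gripper_width: 9.1
```

```bash
python3 - <<'E'
from h import *
st=env.state();p=st["ee_pos"];print(p,st["ee_rot"],st["force"],st["gripper_width"])
c=(p[0]+.4-564.5-46)/.998; h=np.sqrt(136.8**2-c*c);al=np.degrees(np.arctan2(h,c));print(c,h,al,p[2]+18.8-29)
print(arc(c,h,0,-42,8))
E
```

```text
[611.87169537   6.24490486 148.58215283] [178.72088009   0.87086419  92.98925952] [ 1.28156487 -1.43938385  3.95060346] 9.081954860765984
1.7752458638685489 136.78848088242964 89.25645503941746 138.38215283426925
[[-12.5   0.4]
 [-25.    2. ]
 [-37.2   4.7]
 [-49.1   8.4]
 [-60.7  13.3]
 [-71.7  19.2]
 [-82.2  26.1]
 [-92.   33.9]]
```

Tangential force is low again (1.3 N), so this hinge is the free one.

Emit:
{"api": "apply_moves", "payload": {"plan": [{"jaw":1,"delta_pos":[0,-12.5,0.4],"spin":0},{"jaw":1,"delta_pos":[0,-25,2],"spin":0},{"jaw":1,"delta_pos":[0,-37.2,4.7],"spin":0},{"jaw":1,"delta_pos":[0,-49.1,8.4],"spin":0},{"jaw":1,"delta_pos":[0,-60.7,13.3],"spin":0},{"jaw":1,"delta_pos":[0,-71.7,19.2],"spin":0},{"jaw":1,"delta_pos":[0,-82.2,26.1],"spin":0},{"jaw":1,"delta_pos":[0,-92,33.9],"spin":0}]}}

```text
time_s: 36.0
ee_pos: [520.0, 1.0, 112.1]
ee_rot: [178.7, 0.9, 93.0]
force: [2.8, -1.1, 0.2]
gripper_width: 9.6
```

```bash
python3 - <<'E'
from h import *
st=env.state();p=st["ee_pos"];print(p,st["ee_rot"],st["force"],st["gripper_width"])
c=(p[0]+.4-564.5-46)/.998; h=np.sqrt(136.8**2-c*c);al=np.degrees(np.arctan2(h,c));print(c,h,al,p[2]+18.8-29)
print(arc(c,h,0,-(173.7-al),8))
save("scene","f6.png",(260,130,350,250),6)
E
```

```text
[520.02015243   0.98930078 112.0693268 ] [178.73181511   0.86316568  92.98864886] [ 2.77198185 -1.10954761  0.2155225 ] 9.572218195626496
-90.26036830681699 102.79740226833434 131.28447000665702 101.86932679983121
[[ -9.1   8.8]
 [-17.4  18.4]
 [-24.7  28.7]
 [-31.1  39.6]
 [-36.4  51.1]
 [-40.6  63. ]
 [-43.7  75.3]
 [-45.7  87.8]]
```

View pics/f6.png

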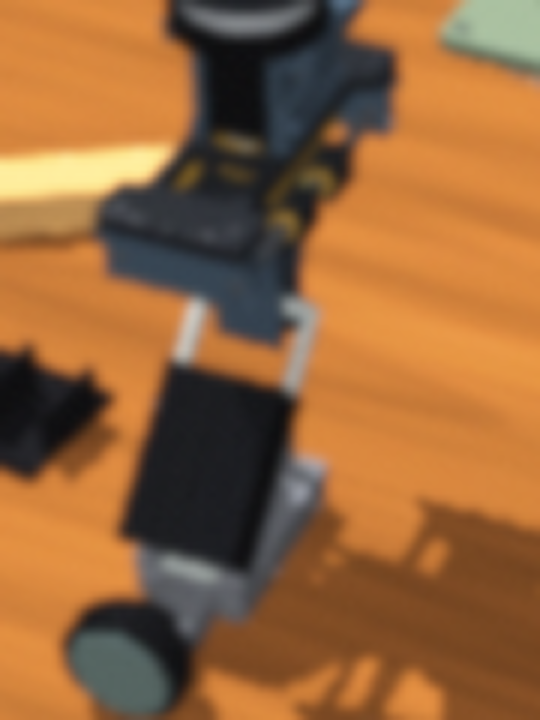

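Emit:
{"api": "apply_moves", "payload": {"plan": [{"jaw":1,"delta_pos":[0,-9.1,8.8],"spin":0},{"jaw":1,"delta_pos":[0,-17.4,18.4],"spin":0},{"jaw":1,"delta_pos":[0,-24.7,28.7],"spin":0},{"jaw":1,"delta_pos":[0,-31.1,39.6],"spin":0},{"jaw":1,"delta_pos":[0,-36.4,51.1],"spin":0},{"jaw":1,"delta_pos":[0,-40.6,63],"spin":0},{"jaw":1,"delta_pos":[0,-43.7,75.3],"spin":0},{"jaw":1,"delta_pos":[0,-45.7,86],"spin":0}]}}

```text
time_s: 37.05
ee_pos: [474.7, -2.0, 23.4]
ee_rot: [178.8, 0.8, 93.0]
force: [-3.1, 5.4, 35.8]
gripper_width: 9.6
```

```bash
python3 - <<'E'
from h import *
st=env.state();p=st["ee_pos"];print(p,st["ee_rot"],st["force"],st["gripper_width"])
save("scene","f7.png",(260,130,350,250),6)
E
```

```text
[474.71079572  -2.03171811  23.391648  ] [178.84883992   0.79844077  92.96005567] [-3.13154033  5.44106391 35.76000842] 9.598414372235826
```

View pics/f7.png

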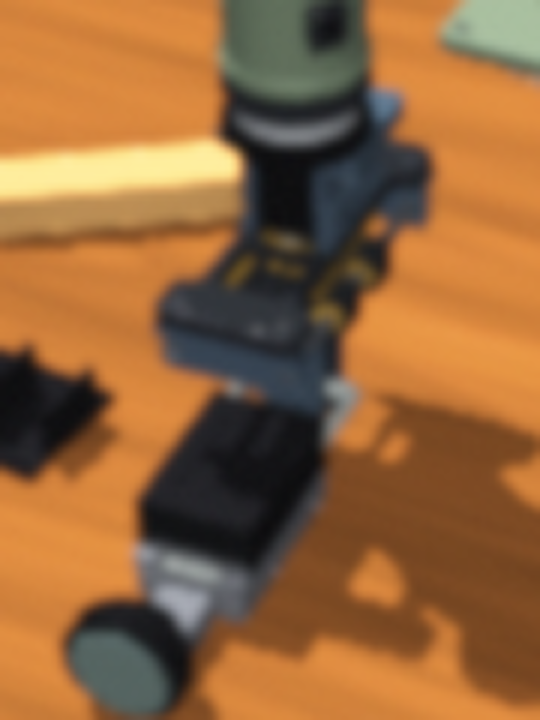

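Emit:
{"api": "apply_moves", "payload": {"plan": [{"jaw":0.65,"delta_pos":[0,0,0],"spin":0},{"jaw":0.65,"delta_pos":[0,0,0],"spin":0},{"jaw":0.65,"delta_pos":[0,0,0],"spin":0},{"jaw":0.65,"delta_pos":[0,0,0],"spin":0},{"jaw":0.65,"delta_pos":[0,0,-15],"spin":0},{"jaw":0.65,"delta_pos":[0,0,-40],"spin":0},{"jaw":1,"delta_pos":[0,0,-60],"spin":0},{"jaw":1,"delta_pos":[0,0,-60],"spin":0}]}}

```text
time_s: 38.1
ee_pos: [474.6, -1.4, 84.6]
ee_rot: [178.7, 0.8, 93.0]
force: [0.4, 0.9, 0.3]
gripper_width: 14.8
```

```bash
python3 - <<'E'
from h import *
st=env.state();p=st["ee_pos"];print(p,st["ee_rot"],st["force"],st["gripper_width"])
save("scene","f8.png",(260,130,350,250),6,[[474.7,-1.8,44]])
E
```

```text
[474.56268957  -1.44371368  84.60403455] [178.66682178   0.83070096  92.96344998] [0.35590763 0.87835579 0.28929282] 14.800935914616746
```

View pics/f8.png

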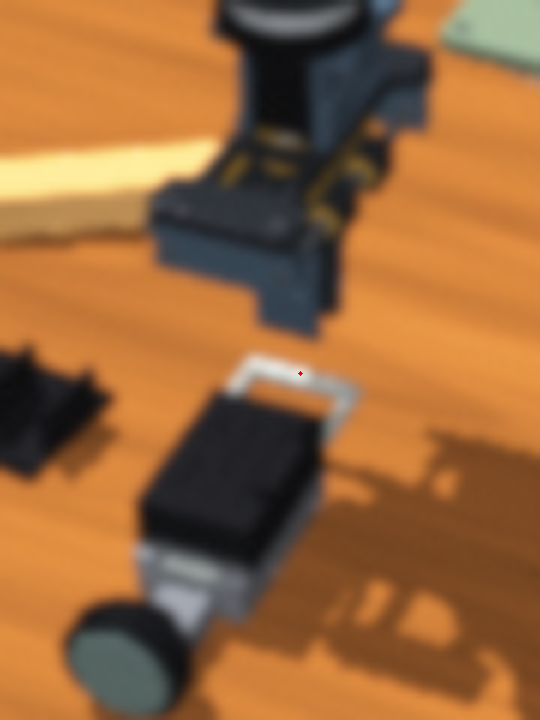

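Emit:
{"api": "apply_moves", "payload": {"plan": [{"jaw":1,"delta_pos":[0,0,0],"spin":0},{"jaw":1,"delta_pos":[0,0,5],"spin":0},{"jaw":1,"delta_pos":[0,0,20],"spin":0},{"jaw":1,"delta_pos":[0,0,30],"spin":0},{"jaw":1,"delta_pos":[0,0,34],"spin":0},{"jaw":1,"delta_pos":[0,0,36],"spin":0},{"jaw":1,"delta_pos":[0,0,38.5],"spin":0},{"jaw":1,"delta_pos":[0,0,38.5],"spin":0}]}}

```text
time_s: 39.15
ee_pos: [473.6, -1.9, 48.0]
ee_rot: [178.9, 0.8, 93.0]
force: [-10.2, 0.5, 29.0]
gripper_width: 0.3
```

```bash
python3 - <<'E'
from h import *
st=env.state();p=st["ee_pos"];print(p,st["ee_rot"],st["force"],st["gripper_width"])
E
```

```text
[473.56558779  -1.90915491  48.03780055] [178.87430065   0.81663872  92.96328127] [-10.20257014   0.50260657  28.9830472 ] 0.31009570981542045
```

Emit:
{"api": "apply_moves", "payload": {"plan": [{"jaw":1,"delta_pos":[0,0,-40],"spin":0},{"jaw":1,"delta_pos":[0,-10,-95],"spin":0},{"jaw":1,"delta_pos":[-40,-25,-135],"spin":0},{"jaw":1,"delta_pos":[-90,-40,-150],"spin":0},{"jaw":1,"delta_pos":[-145,-55,-150],"spin":0},{"jaw":1,"delta_pos":[-195,-70,-150],"spin":0},{"jaw":1,"delta_pos":[-240,-80,-150],"spin":0},{"jaw":1,"delta_pos":[-240,-80,-150],"spin":0}]}}

```text
time_s: 40.15
ee_pos: [402.6, -246.3, 199.8]
ee_rot: [178.9, 0.9, 92.7]
force: [-0.4, -0.5, 0.5]
gripper_width: 0.2
```

```bash
python3 - <<'E'
from h import *
st=env.state();p=st["ee_pos"];print(st["time_s"],p,st["force"])
save("scene","z1.png",(180,140,440,300),3)
save("top","z2.png",(210,110,480,280),2.9)
E
```

```text
40.15 [ 402.61502635 -246.2806065   199.83103229] [-0.35634352 -0.53683127  0.46710779]
```

View pics/z1.png

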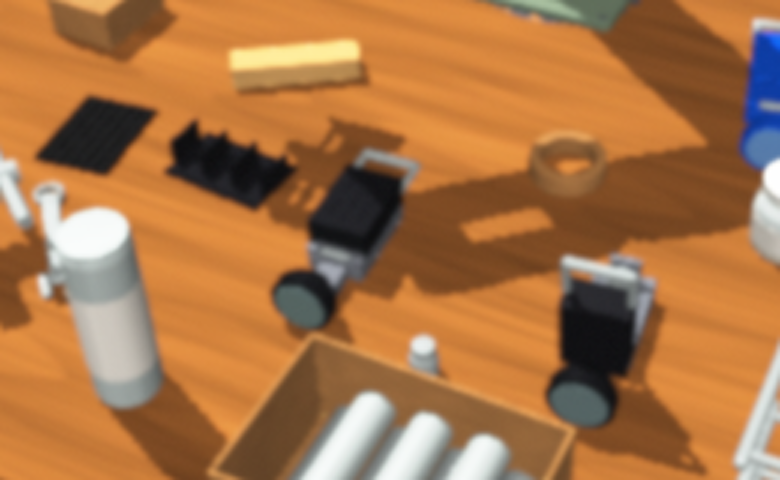

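View pics/z2.png

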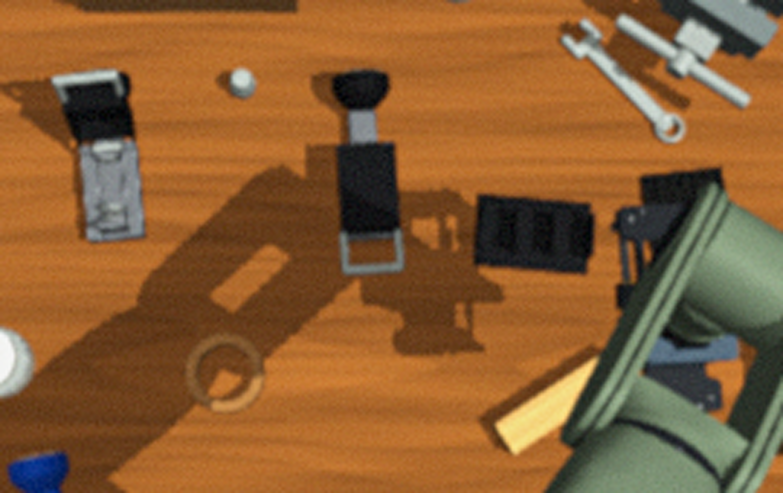

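```bash
python3 - <<'E'
from h import *
save("top","z3.png",(220,125,270,200),10,[[647.2,289.7,160]])
save("scene","z4.png",(355,215,410,285),10,[[647.2,289.7,160]])
E
```

```text
(no output)
```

View pics/z3.png

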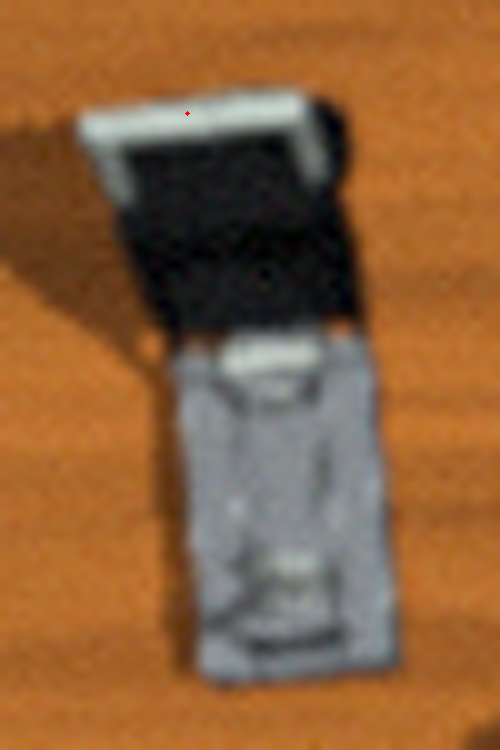

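View pics/z4.png

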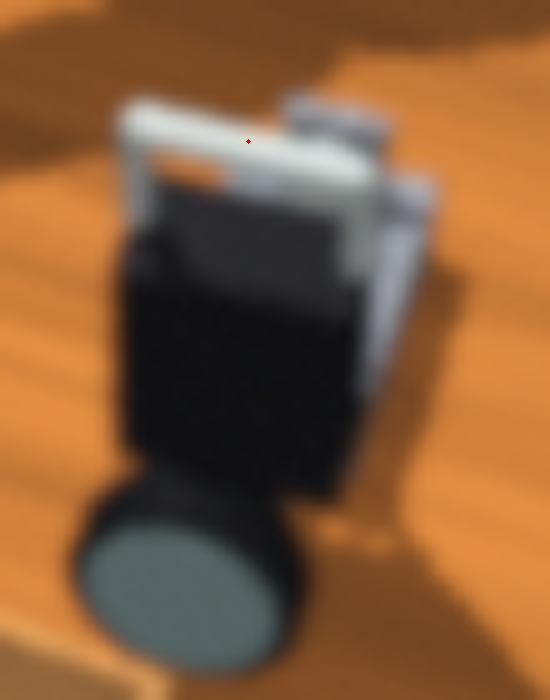

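```bash
python3 -c "
from workcell import env
print(env.state()['time_s'],env.job_done())"
```

```text
the job is handed in; nothing more can be done
40.35 None
```

I opened both hatches to their stops, fitted the cell in the free-hinged lamp and shut that hatch. I handed the job in at 40.4 s; it reports no verdict.

**Hinges:** the lamp on the robot's left (y ≈ 280) binds, at about 4–6 N along the swing. The lamp near y ≈ 4 swings freely, at about 0–2.5 N. A few readings were noisy, but the two lamps were clearly different. Both hatches hit their open stops, shown by a sharp rise in force.

**Cell:** I set it down on the mat to change grip, then lowered it into the free lamp with the flat end pushing back the coil and the nub towards the head. Pressing on its top gave 11 N at 56.3 mm, against 56 mm for fully home. I could not see the nub on the contact directly, because the hatch was in the way.

**Final checks:**
- **Free lamp:** pressing on the loop bar met a firm stop at about 48 mm, against about 49 mm for the top of the bar when shut. In the scene camera the bar lies where a shut bar should.
- **Binding lamp:** the last pictures from both cameras show it open and empty, with the bar at its stop position to within about a pixel (3 mm).
- **Other things on the bench:** none looked moved in the last pictures.

**Disagreements:** the two cameras differed by about 10 mm on the mat's position. Both hatches also appeared slightly ajar at the start. Neither affected the job.

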